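# Find the heavy side of the tube rotator's wheel

## Task

First slide the speed slider to its green stop mark. Only then turn the rotator's wheel by hand, feel where its hidden heavy side is, and turn that side straight down. Finish while still holding: the fingers keep a firm grip on the wheel (a jar is a good handle) and hold it still like that, so that I can fit the counterweight at the top; leave the slider on its mark and the other things on the bench where they are.

Things in the scene. Friction and masses are not known exactly. Their poses are not given: they have to be found in the camera images.
- speed (a joint): Speed slider of the drive, m: 0 at the -y end of its track, 0.120 at the +y end (console's own y axis). The stop mark is at 0.075. It stays where it is left; about 1.5 N moves it.
- speed_top (a point): Centre of the top of the slider's black grip, a block 28 mm (x) by 20 mm (y, along the track) by 40 mm high; top 84.5 mm above the bench, clear to hold in its upper 35 mm. Axes are those of the console.
- stop_mark (a point): Where the centre of the top of the slider's grip is when it stands on the stop mark (the green line, 6 mm wide, painted across the track). Axes are those of the console: y runs along the track.
- console: White fixed speed console, 110 mm (x) by 220 mm (y) by 30 mm high, with a grey track 40 mm wide and 14 mm high along its y axis. Origin: centre of its underside on the bench.
- stand: White fixed stand of the tube rotator; origin on the bench under it. Its x axis is the direction of the wheel's level axle, z is up. Plinth x -120 to +90 mm, y +-90 mm, 30 mm high; drive box x -120 to -40 mm, y +-65 mm, 210 mm high, on the -x side of the wheel.
- axle (a point): Centre of the wheel's grey disc, on the axle, 160 mm above the bench; fixed, axes of the stand. The disc has a radius of 92 mm and is 16 mm thick (x +-8 mm from here). Six identical sealed white jars with blue caps stand out of its +x face, parallel to the axle, 60 degrees apart, their centre lines 75 mm from the axle.
- jar0 (a point): Point on the centre line of one of the six jars, 75 mm from the axle, 45 mm along +x from the disc's centre; it turns with the wheel. Every jar is 26 mm across, reaches from x = 8 to 90 mm beyond the disc's centre, the first 8 mm in a black 36 mm collar, and is fast in the wheel.
- hub (a point): The disc's centre again, but turning with the wheel. The jars' contents are unequal, which makes one side of the wheel heavy: like 0.42 to 0.6 kg at a radius of 65 mm, at any angle, not only at a jar. Nothing shows where, no pose or angle tells it; the effort is felt truly when the wheel is turned slowly (15 mm/s). At the start it is more than 40 degrees from straight down.
- wheel (a joint): Angle of the wheel about the stand's +x axis, rad, no end stops: 0 with jar0 straight up; it grows as the wheel's top goes to the stand's -y. Stiff bearing: dry friction of 0.42 N m, alike both ways and more than the heavy side's pull, keeps it where it is left. The heavy side shows only in the effort to turn it: more when it is lifted, less when it comes down, equal both ways when it is at top or bottom.
- reagent: Loose amber bottle, 60 mm across, 130 mm high; origin at its underside. To be left alone.
- beaker: Loose glass beaker, 70 mm across, 80 mm high; origin at its underside. To be left alone.
- tipbox: Loose green tip box, 120 by 85 by 55 mm; origin at its underside. To be left alone.
Mind the look-alikes: they are no part of the job. Leave any orange or yellow look-alike of the console alone.

How it is judged:
On the way:
1. the speed slider stands on its stop mark (value of joint speed between 0.067 and 0.083 m), for 0.3 s.
At the end, for the whole second after the job is handed in: The slider is within 8 mm of the stop mark; the wheel's heavy side is within 22 degrees of straight down; the fingers grip the wheel (more than 1 N) and it is still; the bottle, beaker and tip box stand within 30 mm of where they were (all of step 1 and z of load_c0 in the frame of axle below -0.02 m and y of load_c0 in the frame of axle between -0.0243 and 0.0243 m and contact force between the fingers and wheel above 1 N and velocity of joint wheel between -0.1 and 0.1 rad/s and distance of each of reagent, beaker, tipbox from where it was at the start of the episode below 0.03 m and angle between each of reagent, beaker, tipbox's own z axis and vertical below 0.3 rad); the arm keeps its last pose, push and grip.
It fails at once if the wheel is handled while the slider is off its stop mark (contact force between the arm and wheel above 1 N and not (value of joint speed between 0.065 and 0.085 m)).
It fails at once if the wheel is handled while the slider is off its stop mark (contact force between the fingers and wheel above 1 N and not (value of joint speed between 0.065 and 0.085 m)).
It fails at once if the reagent is knocked over or pushed away (distance of reagent from where it was at the start of the episode above 0.05 m or angle between reagent's own z axis and vertical above 0.5 rad).
It fails at once if the beaker is knocked over or pushed away (distance of beaker from where it was at the start of the episode above 0.05 m or angle between beaker's own z axis and vertical above 0.5 rad).
It fails at once if the tipbox is knocked over or pushed away (distance of tipbox from where it was at the start of the episode above 0.05 m or angle between tipbox's own z axis and vertical above 0.5 rad).
It also fails if it takes over 72 s, if anything falls off the work surface, if the arm or the gripper's body presses on something with over 40 N, if the wrist force passes 120 N, or if a joint passes its speed limit or range.

## Robot

A 7-joint arm with a two-finger parallel gripper is mounted at the origin on the work surface. World frame = base frame: x ahead of the robot, y to its left, z up, the work surface at z = 0. Lengths are in m, angles in rad, forces in N, time in s.
With the tool pointing down it reaches from about 0.425 to 0.875 m from the base axis. Payload 4.7 kg.
Tool frame: the origin (TCP) lies at the very end of the fingers, on their centre line; the grasp point (between the pads) lies arm.grasp_offset behind it (arm.grasp_offset is the distance from the TCP to the grasp point, in m); z points along the fingers, y is the direction in which the jaws open and shut (so a half turn about z gives the same grasp; the last joint's range is limited). The gripper opens to 85 mm and grips with 20 to 120 N. Pads are 22 mm wide; open, the fingers measure 114 mm over their backs; the gripper's body (76 mm by 85 mm) begins 54 mm behind the grasp point. The pads swing forward as they close: fully open they stand 13 mm farther back than shut.
Start: joints at [1.233, 0.321, -0.07, 1.45, 0.023, 1.371, -0.057], TCP at [0.224, -0.61, 0.206] pointing down, gripper open.
Joint ranges: [-2.86, 2.86], [-0.3, 2.09], [-1.38, 1.24], [0.06, 2.45], [-1.56, 4.7], [0.09, 2.05], [-2.69, 2.69]. Speed limits (rad/s): [2.57, 2.57, 3.14, 3.14, 3.14, 3.14, 3.14].

## Interface

Orientations are given as a unit quaternion [x, y, z, w].
In Python, from rig import telemetry, imaging, workorder, models, arm gives the robot as it stands. The module is installed in compiled form; this text tells all that it offers.
- The arm moves only by the tool servo_tool, never from a script. Its argument "commands" is a list of rows, each a list of 2 entries, a list of its own where there are three numbers: the shift along the tool's x, y, z in m, then the turn, a rotation vector about the tool's x, y, z in rad. A call has 1 to 8 rows; each row shifts and turns the pose as measured when the row begins, along the tool's axes as they then stand; what a row does not reach is not made up. A row lasts 1/12 s, in which the tool goes at most 41.7 mm and 7.16 degrees, less where a joint would pass 70% of its speed; a pose out of reach is approached as far as the arm can. A call is refused whole if a number of a shift passes 0.0417 or a number of a turn 0.125, either way. A call with a gripper value outside its range is refused whole. "jaw" is the finger opening in m, from 0 to 0.0854, set as the call begins (left out, the last holds). The fingers move at their own pace and stop on an object; the grip force is fixed at half the most. Time passes only in rows, so rows that do not move let the fingers close. It gives the time, the measured TCP pose, the force and the opening at its end, in the units of the state.
- telemetry.state(): the state, without advancing time (a new reading comes with each control period).
- imaging.grab_frame(name): name is "side" or "top" or "wrist"; returns the picture (480x640x3 uint8, blue, green, red); there is no depth.
- imaging.calibration(name): a dict with "intrinsics" (3x3 intrinsics, pixels), "cam_to_world" (4x4, takes a point from camera to world coordinates). Camera axes: x right, y down, z forward; pixel columns grow to the right and rows downward; lengths in m; the calibration is good to about 2 mm. A picture is of the moment at which its call begins: read the wrist's pose just before it. calibration takes no time and is no camera call; for the wrist camera it gives the pose at the moment of the call.
- workorder.finish_job(): hands the job in, once; it reports no verdict.
Trained networks look in the newest picture that a camera, given by its name, has taken for a name from the list of things; names that differ only in an ending like _2 or _b are one class to them, and where a whole thing is asked for, a point or a joint stands for the part that bears it (a point fixed in the world has none). Each returns a list of dicts, best first, with "p" (0 to 1); they miss things now and then, are a little off and sometimes report something else, mostly with a low value. They report only what shows in the picture. A call takes as long as a camera call. They do not tell look-alikes from the thing itself.
- models.find_in(query, camera): "centre" ([column, row] in pixels, amid what is visible of it).
The state is a dict: "time_s": time; "joints": joint angles; "qvel": joint speeds; "joint_torque": joint torques, N m; "eef_pos": TCP position; "tool_rot": TCP orientation; "wrist_force": force on the tool from outside, world axes, zero at the start; "torque": the same for the moment, N m; "grip_width": finger opening in m.
Only numpy, scipy, OpenCV 4.12 (cv2) and the standard library are available. Lean on these libraries where they do the work, as an engineer would, in place of code of your own. Each camera call takes 0.05 s, during which the arm holds its last target.

## Working session

There is one attempt and no reset: what is moved stays moved. The work goes in short steps, Python scripts to look and compute and a tool call to move; the robot and the scene stay as the last step left them, time stands still between calls to the robot, and variables do not carry over. Pictures are saved under pics/ and viewed, and the job is handed in when it is done.

Besides the shell and the picture viewer there is one more tool, called after "Call:" in YAML: its name, and indented under it one key for each argument. servo_tool: Moves the arm, as the interface text tells. Its arguments: {"type":"object","properties":{"commands":{"type":"array"},"jaw":{"type":"number"}},"required":["commands"]}

```bash
mkdir -p pics
python3 - <<'E'
from rig import telemetry, imaging, models, arm
import cv2,numpy as np
s=telemetry.state()
for k,v in s.items(): print(k,np.round(v,3))
print(arm.grasp_offset)
for c in ["side","top","wrist"]:
    im=imaging.grab_frame(c); cv2.imwrite(f"pics/a_{c}.png",im)
    k=imaging.calibration(c); print(c,np.round(k["intrinsics"],1).tolist(),np.round(k["cam_to_world"],3).tolist())
for c in ["side","top"]:
  for q in ["console","speed_top","stand","jar0","hub","reagent","beaker","tipbox"]:
    print(c,q,[(np.round(d["centre"]).tolist(),round(d["p"],2)) for d in models.find_in(q,c)])
print(telemetry.state()["time_s"])
E
```

```text
time_s 0.0
joints [ 1.233  0.322 -0.07   1.452  0.023  1.371 -0.057]
qvel [ 0.002 -0.    -0.001  0.     0.    -0.    -0.001]
joint_torque [-0.0000e+00 -4.9359e+01 -3.8200e-01 -3.1434e+01  1.3000e-02  1.1000e-02
 -0.0000e+00]
eef_pos [ 0.224 -0.61   0.205]
tool_rot [ 0.985  0.175 -0.    -0.001]
wrist_force [-0.589 -1.593  0.121]
torque [ 0.007 -0.019  0.008]
grip_width 0.085
0.0187
side [[494.8, 0.0, 324.9], [0.0, 494.8, 240.2], [0.0, 0.0, 1.0]] [[0.986, -0.122, 0.115, 0.397], [-0.167, -0.747, 0.644, -0.737], [0.007, -0.654, -0.757, 0.917], [0.0, 0.0, 0.0, 1.0]]
top [[526.2, 0.0, 320.0], [0.0, 526.2, 237.5], [0.0, 0.0, 1.0]] [[-0.004, -0.992, 0.127, 0.381], [-1.0, 0.005, 0.01, -0.109], [-0.011, -0.127, -0.992, 1.287], [0.0, 0.0, 0.0, 1.0]]
wrist [[404.1, 0.0, 320.1], [0.0, 404.1, 243.7], [0.0, 0.0, 1.0]] [[0.346, -0.898, -0.272, 0.293], [-0.938, -0.332, -0.099, -0.585], [-0.001, 0.289, -0.957, 0.374], [0.0, 0.0, 0.0, 1.0]]
side console [([208.0, 398.0], 0.89), ([421.0, 422.0], 0.56)]
side speed_top [([209.0, 414.0], 0.68), ([441.0, 445.0], 0.63), ([320.0, 302.0], 0.51), ([319.0, 135.0], 0.48)]
side stand [([303.0, 166.0], 0.95), ([321.0, 304.0], 0.47)]
side jar0 [([317.0, 139.0], 0.56)]
side hub [([316.0, 136.0], 0.81)]
side reagent [([419.0, 217.0], 0.9)]
side beaker [([388.0, 178.0], 0.67)]
side tipbox [([447.0, 318.0], 0.81)]
top console [([459.0, 200.0], 0.84), ([344.0, 258.0], 0.83), ([413.0, 360.0], 0.7)]
top speed_top [([485.0, 194.0], 0.68), ([357.0, 257.0], 0.5), ([443.0, 356.0], 0.44)]
top stand [([184.0, 244.0], 0.67)]
top jar0 [([170.0, 226.0], 0.79)]
top hub [([172.0, 225.0], 0.69)]
top reagent [([264.0, 145.0], 0.59), ([202.0, 161.0], 0.49), ([374.0, 152.0], 0.25)]
top beaker [([201.0, 160.0], 0.97)]
top tipbox [([375.0, 154.0], 0.63)]
0.95
```

View pics/a_side.png

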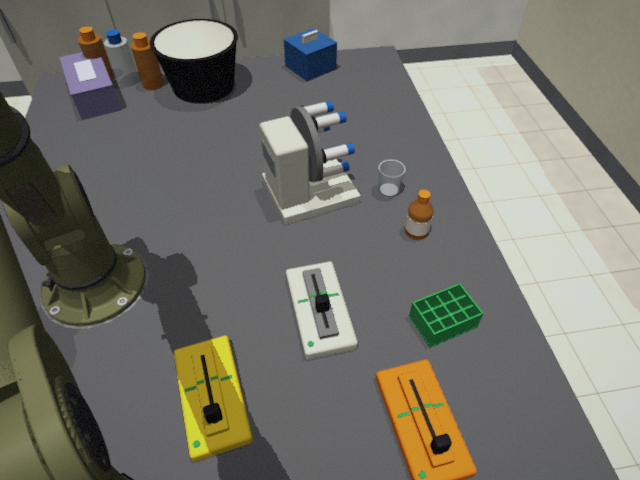

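View pics/a_top.png

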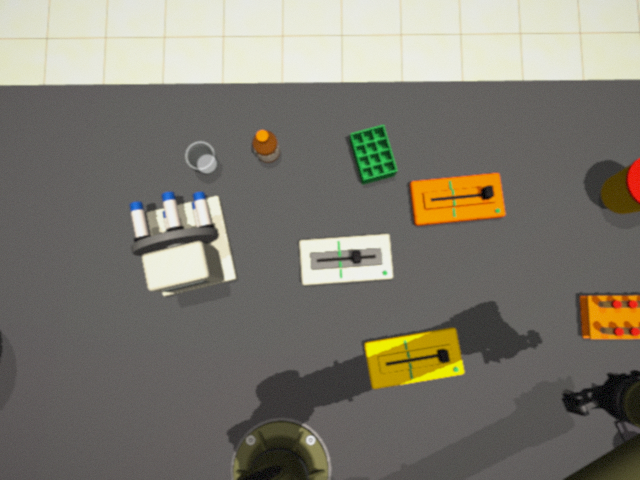

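View pics/a_wrist.png

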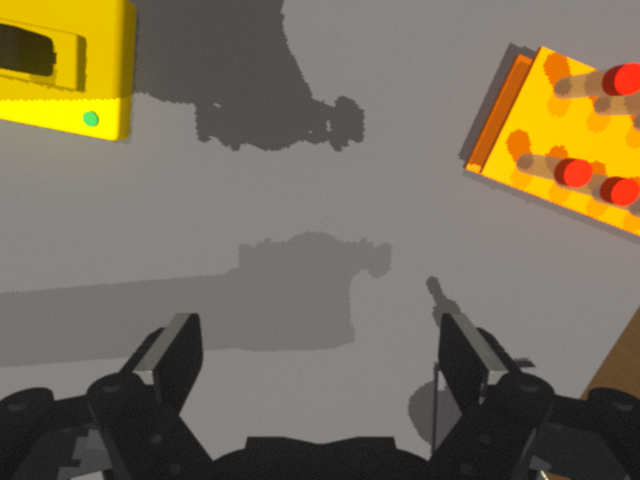

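The side and top views show the white console (top view, about 345,259), with its grip at (356,257) and its green line at column 341. The wheel is around (172,235) with a jar near the top. I'll zoom in for pixel detail.

Run:
```python
import cv2
a=cv2.imread("pics/a_top.png")
cv2.imwrite("pics/b1.png",cv2.resize(a[180:310,110:250],None,fx=5,fy=4.5,interpolation=cv2.INTER_CUBIC)[:600])
cv2.imwrite("pics/b2.png",cv2.resize(a[225:295,290:405],None,fx=6,fy=6,interpolation=cv2.INTER_CUBIC))
a=cv2.imread("pics/a_side.png")
cv2.imwrite("pics/b3.png",cv2.resize(a[90:230,250:370],None,fx=4,fy=4,interpolation=cv2.INTER_CUBIC))
cv2.imwrite("pics/b4.png",cv2.resize(a[255:365,275:365],None,fx=5,fy=5,interpolation=cv2.INTER_CUBIC))
```

```text
(no output)
```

View pics/b1.png

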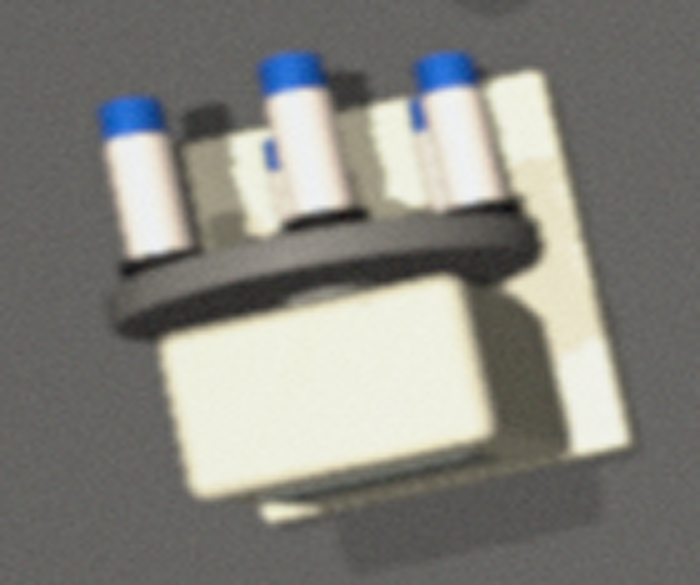

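View pics/b2.png

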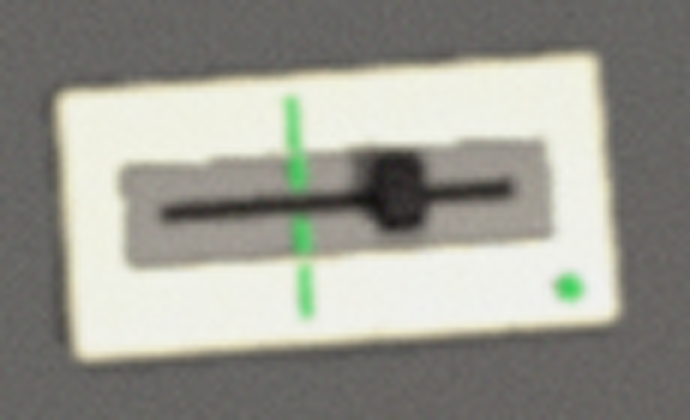

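View pics/b3.png

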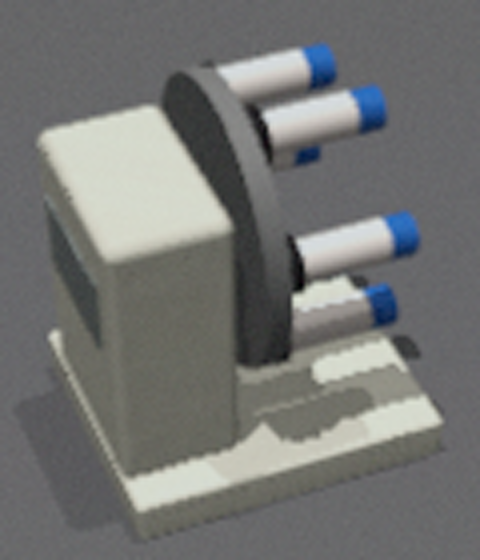

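View pics/b4.png

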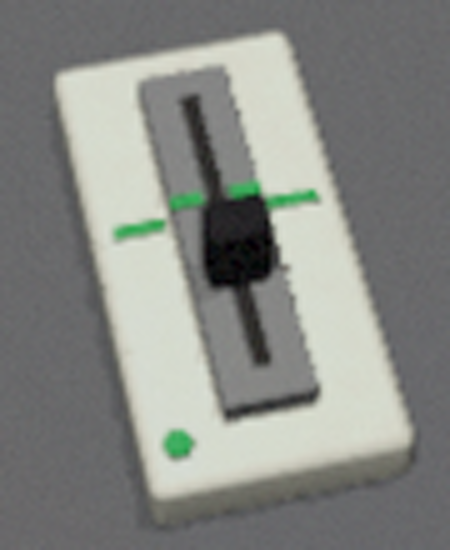

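```bash
cat > h.py <<'E'
import numpy as np
from rig import telemetry, imaging
from scipy.spatial.transform import Rotation as R
def proj(c,P):
    k=imaging.calibration(c); K=np.array(k["intrinsics"]);T=np.linalg.inv(np.array(k["cam_to_world"]))
    q=(T[:3,:3]@np.atleast_2d(P).T).T+T[:3,3]; u=(K@q.T).T; return u[:,:2]/u[:,2:]
E
cat > fit.py <<'E'
from h import *
from scipy.optimize import least_squares
u2=lambda p,o,s:(np.array(p,float)+.5)/np.array(s)+np.array(o)-.5
def rz(a): return R.from_euler('z',a).as_matrix()
con=[(55,-.0,0)]
cp=u2([(57,90),(600,53),(618,322),(76,360)],(290,225),(6,6)); cl=np.array([(.055,.11,.03),(.055,-.11,.03),(-.055,-.11,.03),(-.055,.11,.03)])
mk=u2([(292,97),(307,318)],(290,225),(6,6)); ml=np.array([(.045,.015,.03),(-.045,.015,.03)])
sp=u2([(283,33),(57,75),(152,497),(412,440)],(275,255),(5,5)); sl=cl[[0,1,2,3]]
def world(v,P): return P@rz(v[2]).T+np.array([v[0],v[1],0])
# side: find correspondences by projecting
def fc(v): return (proj("top",world(v,cl))-cp).ravel()
r=least_squares(fc,[.42,-.12,0]); print("console",r.x,np.abs(r.fun).max()); v=r.x
print("mark pred",proj("top",world(v,ml)),mk); print("side corners",proj("side",world(v,cl)),sp)
# slider
for q in (0.02,.03,.04,.05,.06): print(q,proj("top",world(v,[[0,q-.06,.0845]])),proj("side",world(v,[[0,q-.06,.0845]])))
print("det grip",u2((397,187),(290,225),(6,6)),u2((238,218),(275,255),(5,5)))
print("mark top world",world(v,np.array([[0,.015,.0845]])))
pp=u2([(545,68),(632,448),(160,345),(490,440),(197,498)],(110,180),(5,4.5))
pl=np.array([(.09,-.09,.03),(-.12,-.09,.03),(-.04,.065,.21),(-.12,-.065,.21),(-.12,.065,.21)])
def fs(v): return (proj("top",world(v,pl))-pp).ravel()
r=least_squares(fs,[.4,.2,0.1]); print("stand",r.x,r.fun.round(1)); s=r.x
ct=u2([(135,115),(293,72),(447,70)],(110,180),(5,4.5)); cs=u2([(322,65),(371,108),(401,235),(382,304)],(250,90),(4,4))
# axle: stand's x of disc centre = 0 
def jars(a,x=.083):
    t=a+np.arange(6)*np.pi/3
    return np.c_[np.full(6,x),-.075*np.sin(t),.16+.075*np.cos(t)]
for a in np.radians(range(-30,30,3)):
    J=world(s,jars(a)); T=proj("top",J);S=proj("side",J)
    e=[min(np.hypot(*(p-q)) for p in T) for q in ct]+[min(np.hypot(*(p-q)) for p in S) for q in cs]
    print(round(np.degrees(a)),np.round(e,1))
print(world(s,np.array([[0,0,.16]])))
E
python3 fit.py
```

```text
console [ 0.49030932 -0.15818536  0.06300683] 1.0412948207489876
mark pred [[338.26624654 240.64533748]
 [340.96327263 278.01504276]] [[338.25       240.75      ]
 [340.75       277.58333333]]
side corners [[332.22866483 260.2986892 ]
 [358.36482727 343.97139713]
 [304.6798078  355.19427174]
 [284.86611367 268.8377426 ]] [[331.2 261.2]
 [286.  269.6]
 [305.  354. ]
 [357.  342.6]]
0.02 [[364.1634268  255.56770218]] [[323.89766141 305.47367385]]
0.03 [[359.81165813 255.86334768]] [[322.76411143 301.38579029]]
0.04 [[355.46004377 256.1589827 ]] [[321.64495074 297.34979834]]
0.05 [[351.1085837  256.45460724]] [[320.53990708 293.36471617]]
0.06 [[346.75727791 256.75022129]] [[319.44871501 289.42958655]]
det grip [355.75 255.75] [322.2 298.2]
mark top world [[ 0.48936484 -0.14321512  0.0845    ]]
stand [0.53995148 0.21826541 0.22748771] [-0.1  0.3  0.5 -0.2 -1.2 -2.1  2.2  0.1 -1.3  1.8]
-30 [ 3.9 12.5  7.9 10.5  8.8 10.2  5.9]
-27 [ 4.6 13.9  7.6 11.1  8.5 10.8  5.3]
-24 [ 5.2 15.3  7.3 11.   8.4 11.4  4.8]
-21 [ 5.8 16.7  6.9 10.   8.4 12.1  4.4]
-18 [ 6.3 18.1  6.5  9.   8.6 12.7  4.1]
-15 [ 6.8 16.8  6.1  8.1  8.8 13.4  4. ]
-12 [ 7.2 15.4  5.6  7.4  9.1 14.   4.1]
-9 [ 7.5 14.1  5.1  6.8  9.5 13.4  4.5]
-6 [ 7.8 12.8  4.5  6.4  9.3 12.9  5. ]
-3 [ 8.1 11.6  3.9  6.2  8.9 12.3  5.8]
0 [ 7.2 10.4  3.3  6.1  8.5 11.8  6.7]
3 [ 5.9  9.4  2.6  6.2  8.2 11.2  7.7]
6 [ 4.6  8.6  2.1  6.5  8.  10.7  8.8]
9 [ 3.4  8.   1.8  6.8  7.9 10.1  9.7]
12 [2.3 7.8 1.9 7.3 8.  9.5 9.2]
15 [1.4 7.9 2.5 7.7 8.3 9.2 8.7]
18 [1.  8.4 3.4 8.2 8.8 9.  8.1]
21 [1.5 9.1 4.4 8.8 9.4 9.1 7.6]
24 [ 2.3 10.1  5.5  9.3  9.7  9.3  7. ]
27 [ 3.1 11.3  6.8  9.9  9.2  9.7  6.4]
[[0.53995148 0.21826541 0.16      ]]
```

```bash
cat > fit2.py <<'E'
import io,contextlib
with contextlib.redirect_stdout(io.StringIO()):
    from fit import *
# side plinth/box corners
sp_=u2([(138,508),(441,422),(113,258),(232,228),(40,137)],(250,90),(4,4))
spl=np.array([(-.12,-.09,.03),(.09,-.09,.03),(-.12,-.065,.21),(-.04,-.065,.21),(-.12,.065,.21)])
def res(p,full=False):
    s=p[:3]
    J=jars(p[3],.083)+[p[4],0,0]; J=world(s,J); T=proj("top",J);S=proj("side",J)
    # order by assignments: nearest
    out=[(proj("top",world(s,pl))-pp).ravel(),(proj("side",world(s,spl))-sp_).ravel()]
    for Q,D in ((T,ct),(S,cs)):
        for q in D:
            i=np.argmin(np.hypot(*(Q-q).T)); out.append(Q[i]-q)
    return np.concatenate(out)
best=None
for a in np.radians(range(-30,30,5)):
  for dx in(0,):
    r=least_squares(res,[s[0],s[1],s[2],a,dx],loss="soft_l1")
    if best is None or r.cost<best.cost: best=r
print(best.x,np.degrees(best.x[3]),best.cost); print(res(best.x).reshape(-1,2).round(1).tolist())
E
python3 fit2.py
```

```text
Traceback (most recent call last):
  File "fit2.py", line 19, in <module>
    r=least_squares(res,[s[0],s[1],s[2],a,dx],loss="soft_l1")
  File "fit2.py", line 9, in res
    J=jars(p[3],.083)+[p[4],0,0]; J=world(s,J); T=proj("top",J);S=proj("side",J)
                                                  ~~~~^^^^^^^^^
  File "h.py", line 5, in proj
    k=imaging.calibration(c); K=np.array(k["intrinsics"]);T=np.linalg.inv(np.array(k["cam_to_world"]))
ValueError: time passes only in moves, steps and waits
```

```bash
python3 - <<'E'
from rig import imaging,telemetry
import json
json.dump({c:{k:__import__("numpy").array(v).tolist() for k,v in imaging.calibration(c).items() if k in("intrinsics","cam_to_world")} for c in("side","top")},open("cal.json","w")); print(telemetry.state()["time_s"])
E
cat > h.py <<'E'
import numpy as np, json
from scipy.spatial.transform import Rotation as R
C=json.load(open("cal.json"))
def proj(c,P):
    k=C[c]; K=np.array(k["intrinsics"]);T=np.linalg.inv(np.array(k["cam_to_world"]))
    q=(T[:3,:3]@np.atleast_2d(P).T).T+T[:3,3]; u=(K@q.T).T; return u[:,:2]/u[:,2:]
E
python3 fit2.py
```

```text
0.95
[ 0.54034072  0.21945428  0.22997628 -0.76158823 -0.02188937] -43.635791278719125 13.786493272710175
[[-0.7, 0.1], [0.1, -0.5], [-1.7, -2.2], [1.8, -0.2], [-1.7, 1.7], [-0.3, 1.6], [1.0, 0.5], [-2.4, 0.7], [1.4, -0.4], [-2.1, -1.6], [-0.4, 0.2], [-0.2, -0.1], [-0.0, 0.0], [-0.3, 1.1], [-0.1, 0.7], [0.6, 0.4], [0.5, 1.1]]
```

Call:
servo_tool:
  commands:
    - [[0.032,-0.025,0],[0,0,0.097]]
    - [[0.029,-0.028,0],[0,0,0.097]]
    - [[0.026,-0.031,0],[0,0,0.097]]
    - [[0.023,-0.033,0],[0,0,0]]
    - [[0.023,-0.033,0],[0,0,0]]
    - [[0.023,-0.033,0],[0,0,0]]
    - [[0.023,-0.033,0],[0,0,0]]
    - [[0.023,-0.033,0],[0,0,0]]
  jaw: 0.0854

```text
time_s: 1.62
eef_pos: [0.3924, -0.3376, 0.2031]
tool_rot: [1.0, 0.012, -0.002, 0.003]
wrist_force: [-0.1, -0.4, 0.7]
grip_width: 0.0854
```

```bash
cat > go.py <<'E'
# usage: go.py x y z  + target rotation given as yaw of tool x (deg) with roll about that axis (deg) -> prints tool-frame shift & turn
from h import *
import sys
from rig import telemetry
def err(p,Rt):
    s=telemetry.state(); R0=R.from_quat(s["tool_rot"])
    return R0.inv().apply(np.array(p)-s["eef_pos"]),(R0.inv()*Rt).as_rotvec(),s
if __name__=="__main__":
    x,y,z,yaw,roll=map(float,sys.argv[1:6])
    Rt=R.from_euler('z',yaw,degrees=True)*R.from_euler('x',180+roll,degrees=True)
    d,r,s=err((x,y,z),Rt)
    print("t",s["time_s"],"pos",np.round(s["eef_pos"],4),"shift",d.round(4),"turn",r.round(3),"F",np.round(s["wrist_force"],2),"M",np.round(s["torque"],3),"w",round(s["grip_width"],4)); print("q",np.round(s["joints"],3))
E
python3 go.py 0.4916 -0.179 0.056 3.6 0
```

```text
t 1.6167 pos [ 0.3924 -0.3376  0.2031] shift [ 0.1035 -0.1571  0.1457] turn [ 0.006  0.004 -0.039] F [-0.13 -0.39  0.69] M [-0.021 -0.055  0.008] w 0.0854
q [ 0.898  0.052 -0.253  1.773  0.021  1.318 -0.906]
```

Call:
servo_tool:
  commands:
    - [[0.021,-0.032,0.01],[0,0,-0.039]]
    - [[0.021,-0.031,0.01],[0,0,0]]
    - [[0.021,-0.031,0.01],[0,0,0]]
    - [[0.021,-0.031,0.01],[0,0,0]]
    - [[0.021,-0.031,0.01],[0,0,0]]
    - [[0,0,0.03],[0,0,0]]
    - [[0,0,0.01],[0,0,0]]

```text
time_s: 2.2
eef_pos: [0.5007, -0.1581, 0.1153]
tool_rot: [0.999, 0.04, 0.006, 0.006]
wrist_force: [-1.3, -0.6, -1.1]
grip_width: 0.0856
```

```bash
python3 go.py 0.4916 -0.179 0.056 3.6 0
python3 - <<'E'
from rig import imaging
import cv2
cv2.imwrite("pics/c_w.png",imaging.grab_frame("wrist"))
cv2.imwrite("pics/c_s.png",imaging.grab_frame("side")[200:400,200:480])
E
```

```text
t 2.2 pos [ 0.5007 -0.1581  0.1153] shift [-0.0114  0.0194  0.0595] turn [ 0.012 -0.011  0.017] F [-1.31 -0.6  -1.11] M [-0.101  0.113 -0.022] w 0.0856
q [ 0.666  0.137 -0.446  1.874  0.074  1.132 -1.297]
```

View pics/c_w.png

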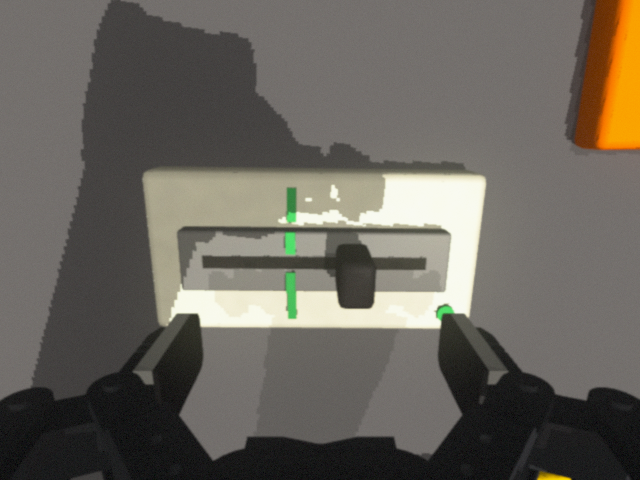

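The wrist view shows the slider grip at (355,275) and the mark at column 291, consistent with the console fit. Next I descend and grip.

Call:
servo_tool:
  commands:
    - [[-0.011,0.019,0.0],[0.012,-0.011,0.017]]
    - [[0,0,0.0],[0,0,0]]

```text
time_s: 2.47
eef_pos: [0.4923, -0.1807, 0.1195]
tool_rot: [1.0, 0.03, 0.001, 0.0]
wrist_force: [-0.4, -1.1, -0.4]
grip_width: 0.0858
```

```bash
python3 go.py 0.4916 -0.179 0.056 3.6 0
```

```text
t 2.4667 pos [ 0.4923 -0.1807  0.1195] shift [-0.0008 -0.0018  0.0635] turn [ 0.001 -0.003 -0.002] F [-0.36 -1.08 -0.44] M [-0.102  0.003 -0.01 ] w 0.0858
q [ 0.695  0.139 -0.423  1.861  0.062  1.152 -1.259]
```

Call:
servo_tool:
  commands:
    - [[0,-0.002,0.025],[0,0,0]]
    - [[0,0,0.025],[0,0,0]]
    - [[0,0,0.012],[0,0,0]]
    - [[0,0,0.0],[0,0,0]]

```text
time_s: 2.8
eef_pos: [0.4959, -0.1884, 0.0636]
tool_rot: [1.0, 0.024, 0.007, 0.005]
wrist_force: [-0.2, 0.5, 0.2]
grip_width: 0.0855
```

Call:
servo_tool:
  commands:
    - [[0,0,0],[0,0,0]]
    - [[0,0,0],[0,0,0]]
    - [[0,0,0.0],[0,0,0]]
    - [[0,0,0.0],[0,0,0]]
    - [[0,0,0.0],[0,0,0]]
  jaw: 0.0

```text
time_s: 3.22
eef_pos: [0.4985, -0.1917, 0.0692]
tool_rot: [1.0, 0.022, 0.01, 0.006]
wrist_force: [-0.7, -0.4, 0.3]
grip_width: 0.0253
```

```bash
python3 go.py 0.4894 -0.1432 0.056 3.6 0
```

```text
t 3.2167 pos [ 0.4985 -0.1917  0.0692] shift [-0.0072 -0.049   0.0124] turn [ 0.013 -0.02  -0.019] F [-0.65 -0.38  0.32] M [ 0.006  0.052 -0.023] w 0.0253
q [ 0.692  0.196 -0.414  1.909  0.099  1.032 -1.291]
```

Call:
servo_tool:
  commands:
    - [[-0.005,0,0.01],[0.013,-0.02,-0.019]]
    - [[0,0,0.002],[0,0,0]]
    - [[0,0,0.0],[0,0,0]]

```text
time_s: 3.47
eef_pos: [0.4961, -0.1923, 0.0593]
tool_rot: [0.999, 0.033, 0.002, 0.001]
wrist_force: [1.2, 0.7, 2.1]
grip_width: 0.0
```

```bash
python3 go.py 0.4894 -0.1432 0.056 3.6 0
```

```text
t 3.4667 pos [ 0.4961 -0.1923  0.0593] shift [-0.0034 -0.0495  0.0033] turn [ 0.002 -0.003  0.003] F [1.15 0.66 2.08] M [ 0.244 -0.044  0.006] w 0.0
q [ 0.694  0.22  -0.414  1.904  0.102  1.035 -1.267]
```

Run:
```python
from rig import imaging
import cv2
cv2.imwrite("pics/d_w.png",imaging.grab_frame("wrist"))
cv2.imwrite("pics/d_s.png",cv2.resize(imaging.grab_frame("side")[220:400,230:430],None,fx=3,fy=3))
```

```text
(no output)
```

View pics/d_w.png

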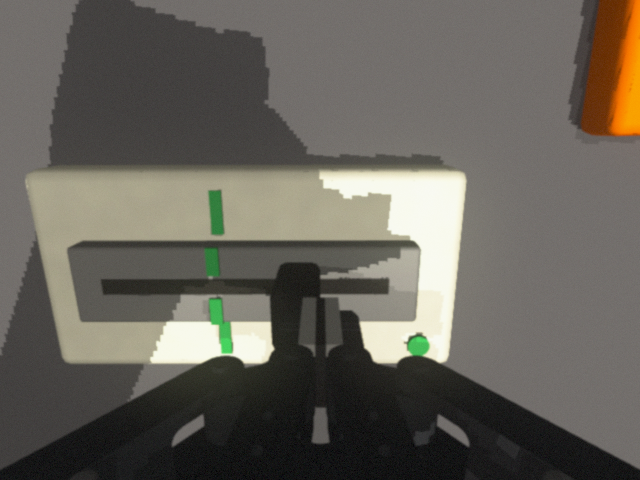

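View pics/d_s.png

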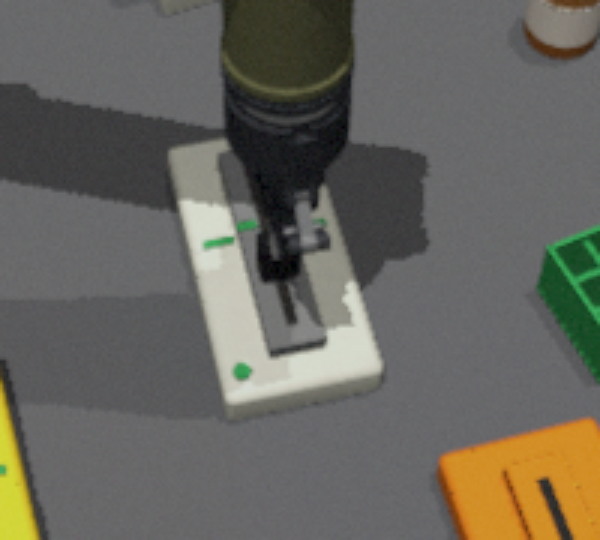

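The wrist view shows the fingers (320,330) shut beside the block (297,290), on its -y side. Closed fingers can simply push the slider towards +y.

Call:
servo_tool:
  commands:
    - [[-0.003,-0.005,0.002],[0,0,0]]
    - [[0,-0.005,0.001],[0,0,0]]
    - [[0,-0.005,0.001],[0,0,0]]
    - [[0,-0.003,0.001],[0,0,0]]
    - [[0,-0.0,0.001],[0,0,0]]

```text
time_s: 3.98
eef_pos: [0.4956, -0.18, 0.0592]
tool_rot: [0.999, 0.032, 0.006, 0.006]
wrist_force: [-2.4, 2.2, 9.2]
grip_width: 0.0002
```

```bash
python3 go.py 0.4894 -0.168 0.056 3.6 0;python3 - <<'E'
from rig import imaging
import cv2
cv2.imwrite("pics/e_w.png",imaging.grab_frame("wrist"))
cv2.imwrite("pics/e_t.png",cv2.resize(imaging.grab_frame("top")[220:300,290:405],None,fx=5,fy=5))
E
```

```text
t 3.9833 pos [ 0.4956 -0.18    0.0592] shift [-0.0055 -0.0124  0.003 ] turn [ 0.012 -0.011  0.001] F [-2.44  2.16  9.15] M [ 0.4    0.543 -0.045] w 0.0002
q [ 0.679  0.202 -0.423  1.925  0.106  1.02  -1.297]
```

View pics/e_w.png

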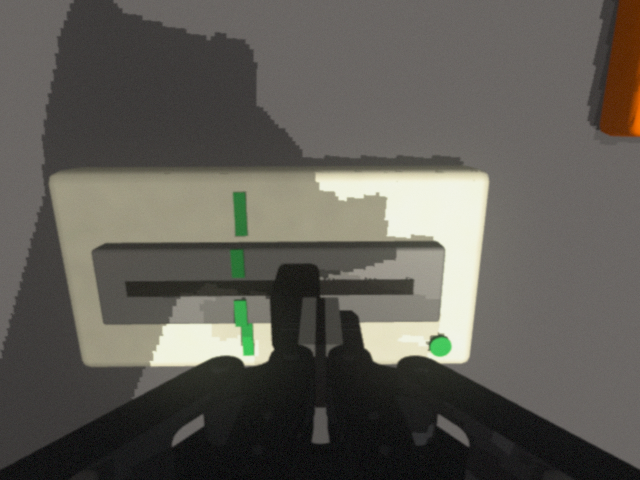

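View pics/e_t.png

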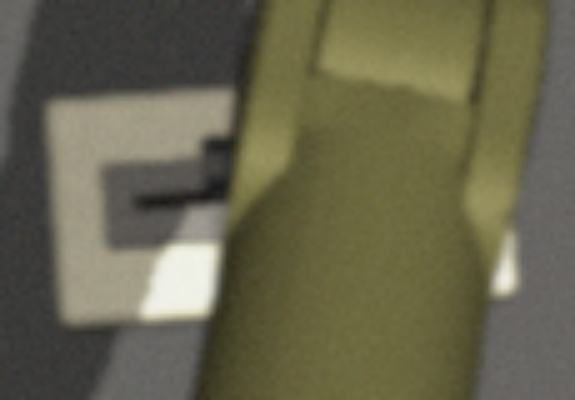

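```bash
cat > blk.py <<'E'
from h import *
from rig import imaging
import sys
c,r,z=map(float,sys.argv[1:4])
k=imaging.calibration("wrist");K=np.array(k["intrinsics"]);T=np.array(k["cam_to_world"])
for (c,r,z) in [(c,r,z)]+([tuple(map(float,sys.argv[4:7]))] if len(sys.argv)>4 else []):
    d=T[:3,:3]@np.linalg.solve(K,[c,r,1]);P=T[:3,3]+d*(z-T[2,3])/d[2]
    v=np.array([ 0.49030932,-0.15818536,0]);a=0.06300683
    q=R.from_euler('z',-a).apply(P-v);print("world",P.round(4),"console",q.round(4),"speed",round(q[1]+.06,4))
E
python3 blk.py 298 266 0.0845 240 214 0.03; python3 go.py 0.4894 -0.168 0.064 3.6 0
```

```text
world [ 0.516  -0.1706  0.0845] console [ 0.0248 -0.014   0.0845] speed 0.046
world [ 0.5225 -0.1391  0.03  ] console [0.0333 0.017  0.03  ] speed 0.077
t 4.0833 pos [ 0.4957 -0.18    0.0593] shift [-0.0054 -0.0123 -0.0049] turn [ 0.012 -0.011  0.001] F [-2.37  0.27  8.61] M [ 0.17   0.464 -0.043] w -0.0004
q [ 0.679  0.202 -0.423  1.925  0.106  1.02  -1.297]
```

```bash
python3 blk.py 297 265 0.0445 240 214 0.03
python3 - <<'E'
import cv2
cv2.imwrite("pics/e_wz.png",cv2.resize(cv2.imread("pics/e_w.png")[240:400,220:420],None,fx=4,fy=3.7,interpolation=cv2.INTER_CUBIC))
E
```

```text
world [ 0.5024 -0.1692  0.0445] console [ 0.0113 -0.0118  0.0445] speed 0.0482
world [ 0.5225 -0.1391  0.03  ] console [0.0333 0.017  0.03  ] speed 0.077
```

View pics/e_wz.png

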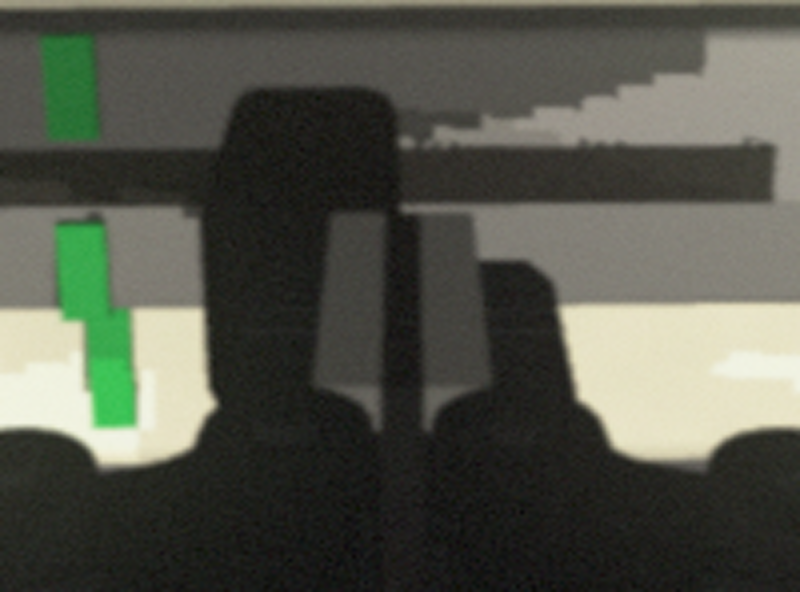

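Run:
```python
from h import *
from rig import imaging,telemetry
import cv2
k=imaging.calibration("wrist");K=np.array(k["intrinsics"]);T=np.linalg.inv(np.array(k["cam_to_world"]))
s=telemetry.state();R0=R.from_quat(s["tool_rot"])
def p(P):
    q=T[:3,:3]@P+T[:3,3];u=K@q;return (u[:2]/u[2]).round(0)
for dx in(-.011,0,.011):
  for dz in (0,-.0187,-.03): print(dx,dz,p(R0.apply([dx,0,dz])+s["eef_pos"]),p(R0.apply([dx,-.0145,dz])+s["eef_pos"]))
v=np.array([ 0.49030932,-0.15818536,0]);a=0.06300683
for sp in(.044,.056):
  for x in(-.014,.014):
    for y in (-.01,.01):
      for z in (.0445,.0845): print(sp,x,y,z,p(v+R.from_euler('z',a).apply([x,sp-.06+y,z])))
print(np.array(k["cam_to_world"]).round(3))
```

```text
-0.011 0 [319. 313.] [287. 313.]
-0.011 -0.0187 [319. 334.] [284. 334.]
-0.011 -0.03 [319. 348.] [281. 348.]
0 0 [319. 291.] [287. 291.]
0 -0.0187 [319. 310.] [283. 310.]
0 -0.03 [319. 323.] [280. 323.]
0.011 0 [319. 268.] [286. 268.]
0.011 -0.0187 [319. 284.] [282. 284.]
0.011 -0.03 [319. 296.] [280. 296.]
0.044 -0.014 -0.01 0.0445 [326. 313.]
0.044 -0.014 -0.01 0.0845 [329. 357.]
0.044 -0.014 0.01 0.0445 [286. 313.]
0.044 -0.014 0.01 0.0845 [279. 357.]
0.044 0.014 -0.01 0.0445 [327. 260.]
0.044 0.014 -0.01 0.0845 [329. 293.]
0.044 0.014 0.01 0.0445 [285. 260.]
0.044 0.014 0.01 0.0845 [277. 293.]
0.056 -0.014 -0.01 0.0445 [302. 313.]
0.056 -0.014 -0.01 0.0845 [299. 357.]
0.056 -0.014 0.01 0.0445 [262. 313.]
0.056 -0.014 0.01 0.0845 [249. 357.]
0.056 0.014 -0.01 0.0445 [302. 260.]
0.056 0.014 -0.01 0.0845 [298. 293.]
0.056 0.014 0.01 0.0445 [260. 260.]
0.056 0.014 0.01 0.0845 [246. 293.]
[[ 0.065 -0.959 -0.277  0.567]
 [-0.998 -0.059 -0.03  -0.174]
 [ 0.012  0.278 -0.96   0.228]
 [ 0.     0.     0.     1.   ]]
```

The evidence agrees that the real fingertips end about 25 mm short of the reported TCP: a 9 N upward force at z=0.059, zero opening over the block, and pad tips drawn at row 298. They're resting on the block's top (z=0.0845). I'll lift, open, and regrasp lower with force checks.

Call:
servo_tool:
  commands:
    - [[-0.005,0,-0.02],[0.012,-0.011,0]]
    - [[0,0,-0.015],[0,0,0]]
    - [[0,0,-0.0],[0,0,0]]
    - [[0,0,0],[0,0,0]]
    - [[0,0,0],[0,0,0]]
    - [[0,0,0],[0,0,0]]
  jaw: 0.0854

```text
time_s: 4.58
eef_pos: [0.4865, -0.1792, 0.0914]
tool_rot: [0.999, 0.032, -0.004, -0.001]
wrist_force: [-0.4, -0.1, -0.6]
grip_width: 0.0724
```

```bash
python3 go.py 0.491 -0.172 0.06 3.6 0;python3 - <<'E'
from rig import imaging
import cv2
cv2.imwrite("pics/f_w.png",imaging.grab_frame("wrist"))
E
```

```text
t 4.5833 pos [ 0.4865 -0.1792  0.0914] shift [ 0.0052 -0.0068  0.0313] turn [-0.003  0.008  0.002] F [-0.39 -0.11 -0.57] M [-0.018 -0.051  0.015] w 0.0724
q [ 0.694  0.164 -0.424  1.895  0.075  1.106 -1.266]
```

View pics/f_w.png

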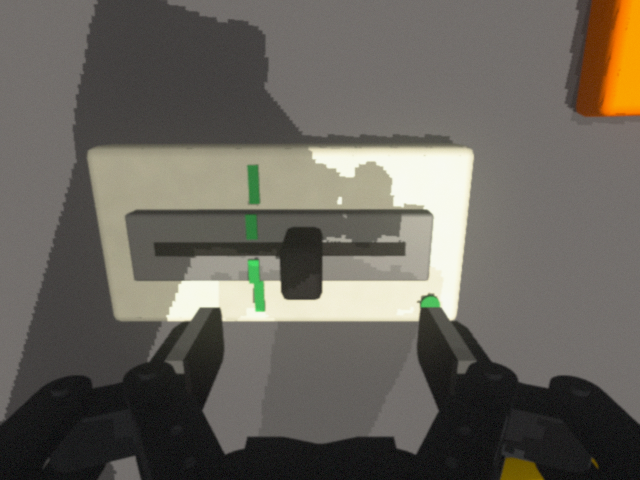

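```bash
python3 blk.py 301.5 297 0.0845 303 228 0.0445
```

```text
world [ 0.4798 -0.1713  0.0845] console [-0.0113 -0.0124  0.0845] speed 0.0476
world [ 0.5026 -0.1691  0.0445] console [ 0.0116 -0.0116  0.0445] speed 0.0484
```

Call:
servo_tool:
  commands:
    - [[0.005,-0.007,0.015],[0,0.008,0.002]]
    - [[0,0,0.02],[0,0,0]]
    - [[0,0,0.01],[0,0,0]]
    - [[0,0,0],[0,0,0]]

```text
time_s: 4.97
eef_pos: [0.49, -0.1712, 0.0427]
tool_rot: [1.0, 0.031, -0.001, -0.002]
wrist_force: [-1.1, 0.4, 0.4]
grip_width: 0.0857
```

```bash
python3 go.py 0.4912 -0.172 0.03 3.6 0
```

```text
t 4.9667 pos [ 0.49   -0.1712  0.0427] shift [0.0012 0.001  0.0127] turn [-0.004  0.001 -0.   ] F [-1.08  0.4   0.36] M [ 0.057 -0.008 -0.009] w 0.0857
q [ 0.675  0.221 -0.426  1.942  0.104  1.003 -1.306]
```

Call:
servo_tool:
  commands:
    - [[0.001,0,0.01],[0,0,0]]
    - [[0,0,0.003],[0,0,0]]
    - [[0,0,0],[0,0,0]]

```text
time_s: 5.22
eef_pos: [0.4906, -0.171, 0.0282]
tool_rot: [1.0, 0.031, -0.002, -0.002]
wrist_force: [0.0, -0.2, 0.3]
grip_width: 0.085
```

Call:
servo_tool:
  commands:
    - [[0,0,0],[0,0,0]]
    - [[0,0,0],[0,0,0]]
    - [[0,0,0],[0,0,0]]
    - [[0,0,0],[0,0,0]]
    - [[0,0,0],[0,0,0]]
    - [[0,0,0],[0,0,0]]
    - [[0,0,0],[0,0,0]]
  jaw: 0.0

```text
time_s: 5.8
eef_pos: [0.4921, -0.1717, 0.0304]
tool_rot: [1.0, 0.031, -0.0, -0.001]
wrist_force: [0.4, -0.6, -3.7]
grip_width: 0.0188
```

```bash
python3 go.py 0.4894 -0.1432 0.03 3.6 0;python3 - <<'E'
from rig import imaging
import cv2
cv2.imwrite("pics/g_w.png",imaging.grab_frame("wrist"))
E
```

```text
t 5.8 pos [ 0.4921 -0.1717  0.0304] shift [-0.0009 -0.0286  0.0004] turn [-0.003 -0.    -0.   ] F [ 0.45 -0.56 -3.65] M [-0.114 -0.188  0.08 ] w 0.0188
q [ 0.671  0.24  -0.424  1.948  0.115  0.977 -1.315]
```

View pics/g_w.png

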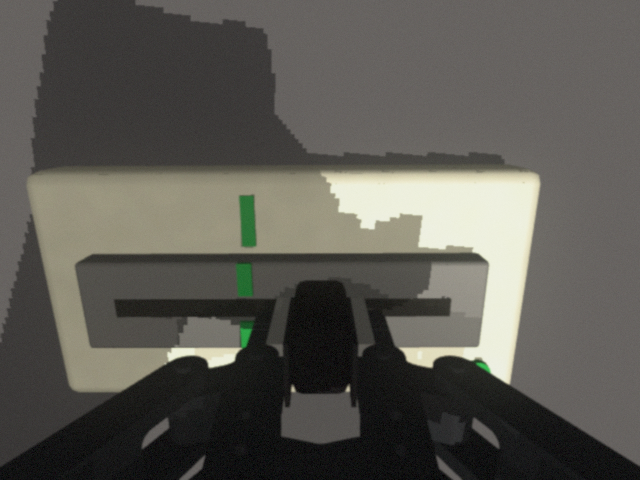

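Gripped: the block sits between the pads at (320,320). The opening reads 19 mm. Next I slide it 28.6 mm.

Call:
servo_tool:
  commands:
    - [[0,-0.008,0],[0,0,0]]
    - [[0,-0.008,0],[0,0,0]]
    - [[0,-0.006,0],[0,0,0]]
    - [[0,-0.003,0],[0,0,0]]
    - [[0,0,0],[0,0,0]]
    - [[0,0,0],[0,0,0]]

```text
time_s: 6.35
eef_pos: [0.4903, -0.1455, 0.0303]
tool_rot: [0.999, 0.032, 0.0, -0.0]
wrist_force: [1.0, -2.2, -2.0]
grip_width: 0.0195
```

```bash
python3 go.py 0.4894 -0.1432 0.03 3.6 0
```

```text
t 6.35 pos [ 0.4903 -0.1455  0.0303] shift [-0.0008 -0.0023  0.0003] turn [-0.    -0.     0.001] F [ 0.96 -2.19 -2.03] M [-0.27  -0.09   0.033] w 0.0195
q [ 0.641  0.222 -0.442  1.972  0.114  0.971 -1.363]
```

Call:
servo_tool:
  commands:
    - [[-0.001,-0.0025,0],[0,0,0]]
    - [[0,0,0],[0,0,0]]
    - [[0,0,0],[0,0,0]]

```text
time_s: 6.6
eef_pos: [0.4902, -0.1424, 0.0303]
tool_rot: [0.999, 0.032, 0.001, -0.0]
wrist_force: [0.6, -1.5, -1.0]
grip_width: 0.0189
```

```bash
python3 go.py 0.4894 -0.1432 0.03 3.6 0;python3 - <<'E'
from rig import imaging
import cv2
cv2.imwrite("pics/g2_w.png",imaging.grab_frame("wrist"))
E
```

```text
t 6.6 pos [ 0.4902 -0.1424  0.0303] shift [-0.0008  0.0008  0.0003] turn [-0.001 -0.003  0.   ] F [ 0.61 -1.49 -1.02] M [-0.373 -0.187  0.044] w 0.0189
q [ 0.639  0.218 -0.444  1.976  0.111  0.968 -1.367]
```

View pics/g2_w.png

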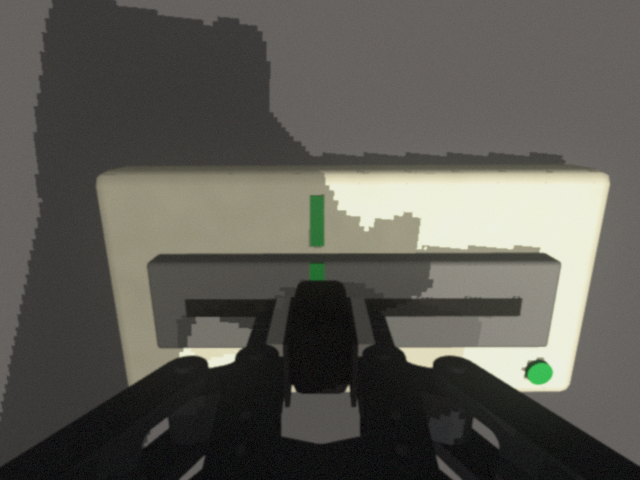

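The mark (column 317) and block (column 320) line up within about 1.5 mm. I release, rise, and compute the wheel approach.

Call:
servo_tool:
  commands:
    - [[0,0,0],[0,0,0]]
    - [[0,0,0],[0,0,0]]
    - [[0,0,0],[0,0,0]]
    - [[0,0,-0.02],[0,0,0]]
    - [[0,0,-0.04],[0,0,0]]
    - [[0,0,-0.04],[0,0,0]]
    - [[0,0,-0.04],[0,0,0]]
    - [[0,0,-0.04],[0,0,0]]
  jaw: 0.05

```text
time_s: 7.32
eef_pos: [0.4815, -0.1397, 0.2071]
tool_rot: [0.999, 0.031, -0.01, -0.006]
wrist_force: [1.9, 0.2, -1.2]
grip_width: 0.0499
```

```bash
cat > jar.py <<'E'
# jar.py phi L back : TCP target for holding jar at wheel angle phi(deg), x=L along axle, TCP beyond jar centre by back(m)
from h import *
import sys
YAW=np.degrees(0.22998); S=np.array([0.54034,0.21945,0]); OFF=-0.0219
def target(phi,L=.05,back=.040,tilt=None,r=.075):
    tilt=phi if tilt is None else tilt
    p=np.radians(phi);t=np.radians(tilt)
    loc=np.array([OFF+L,-r*np.sin(p)+back*np.sin(t),.16+r*np.cos(p)-back*np.cos(t)])
    return R.from_euler('z',YAW,degrees=True).apply(loc)+S, R.from_euler('z',YAW,degrees=True)*R.from_euler('x',180+tilt,degrees=True)
if __name__=="__main__":
    from go import err
    a=list(map(float,sys.argv[1:]))
    p,Rt=target(*a); d,r,s=err(p,Rt)
    print("t",round(s["time_s"],2),"pos",np.round(s["eef_pos"],4),"tgt",p.round(4),"shift",d.round(4),"turn",r.round(3),"F",np.round(s["wrist_force"],2),"M",np.round(s["torque"],3),"w",round(s["grip_width"],4)); print("q",np.round(s["joints"],3))
E
python3 jar.py 16.4 .05 -.06
python3 - <<'E'
from rig import imaging
import cv2
cv2.imwrite("pics/h_t.png",cv2.resize(imaging.grab_frame("top")[225:295,290:405],None,fx=6,fy=6))
cv2.imwrite("pics/h_s.png",cv2.resize(imaging.grab_frame("side")[255:365,275:365],None,fx=5,fy=5))
E
```

```text
t 7.32 pos [ 0.4815 -0.1397  0.2071] tgt [0.5764 0.1887 0.2895] shift [ 0.1137 -0.3229 -0.0804] turn [ 0.27  -0.005 -0.169] F [ 1.89  0.21 -1.21] M [-0.06  -0.065 -0.004] w 0.0499
q [ 0.674  0.044 -0.449  1.776  0.012  1.349 -1.286]
```

View pics/h_s.png

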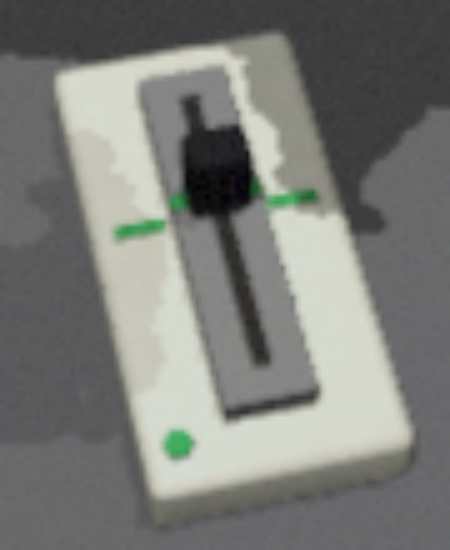

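```bash
python3 -c "
from h import *
v=np.array([0.49030932,-0.15818536,0])
for q in(.069,.075,.081): print(q,(proj('side',v+R.from_euler('z',.063).apply([0,q-.06,.0845]))-[275,255])*5)
"
```

```text
0.069 [[217.39150327 154.64951174]]
0.075 [[214.18691458 143.09254553]]
0.081 [[211.00611432 131.62136948]]
```

Call:
servo_tool:
  commands:
    - [[0.014,-0.036,-0.012],[0,0,-0.08]]
    - [[0.011,-0.037,-0.012],[0,0,-0.08]]
    - [[0.01,-0.037,-0.012],[0,0,0]]
    - [[0.009,-0.037,-0.012],[0.0,0,0]]
    - [[0.008,-0.037,-0.012],[0,0,0]]
    - [[0.008,-0.037,-0.012],[0,0,0]]

```text
time_s: 7.92
eef_pos: [0.5054, 0.0796, 0.2861]
tool_rot: [0.995, 0.103, -0.004, -0.002]
wrist_force: [0.9, -0.1, 0.7]
grip_width: 0.05
```

```bash
python3 jar.py 16.4 .05 -.06
```

```text
t 7.92 pos [0.5054 0.0796 0.2861] tgt [0.5764 0.1887 0.2895] shift [ 0.0918 -0.0923 -0.0038] turn [ 0.281  0.005 -0.025] F [ 0.89 -0.07  0.69] M [ 0.046 -0.122 -0.   ] w 0.05
q [ 0.445  0.034 -0.661  1.633  0.016  1.49  -1.581]
```

Call:
servo_tool:
  commands:
    - [[0.025,-0.024,-0.005],[0,0,-0.025]]
    - [[0.025,-0.024,0],[0,0,0]]
    - [[0.02,-0.022,0],[0.1,0,0]]
    - [[0.012,-0.01,0],[0.1,0,0]]
    - [[0,0,0],[0.08,0,0]]
    - [[0,0,0],[0,0,0]]

```text
time_s: 8.42
eef_pos: [0.5657, 0.1993, 0.2972]
tool_rot: [0.981, 0.126, -0.019, -0.149]
wrist_force: [0.6, -2.2, -0.8]
grip_width: 0.0499
```

```bash
python3 jar.py 16.4 .05 -.06;python3 - <<'E'
from rig import imaging
import cv2
cv2.imwrite("pics/i_w.png",imaging.grab_frame("wrist"))
cv2.imwrite("pics/i_s.png",cv2.resize(imaging.grab_frame("side")[20:240,220:480],None,fx=2.7,fy=2.7))
E
```

```text
t 8.42 pos [0.5657 0.1993 0.2972] tgt [0.5764 0.1887 0.2895] shift [0.0076 0.0146 0.0035] turn [-0.015  0.007  0.025] F [ 0.59 -2.17 -0.79] M [-0.486 -0.093  0.005] w 0.0499
q [ 0.409  0.263 -0.736  1.442 -0.126  1.487 -1.613]
```

View pics/i_w.png

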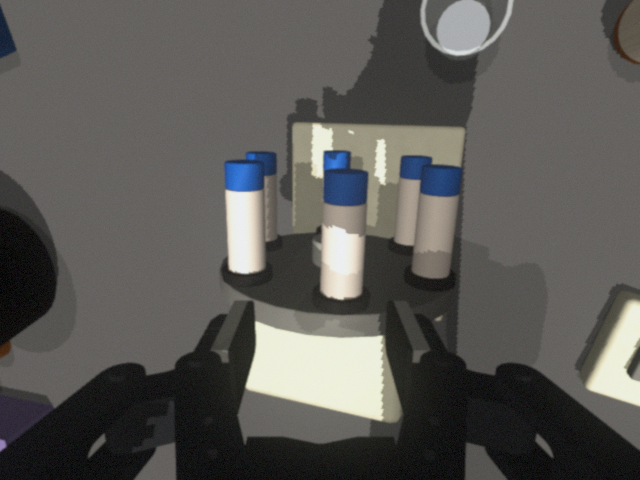

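View pics/i_s.png

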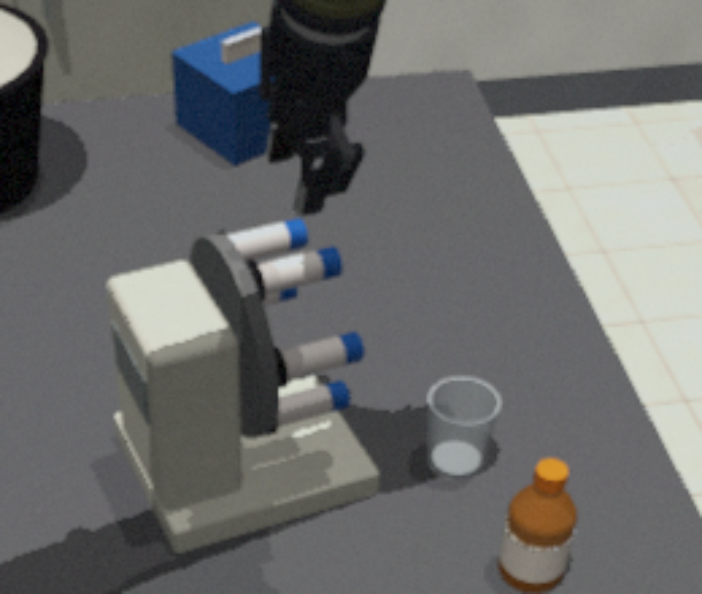

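```bash
cat > wp.py <<'E'
from jar import *
from rig import imaging,telemetry
def wproj(P,k=None):
    k=imaging.calibration("wrist") if k is None else k
    K=np.array(k["intrinsics"]);T=np.linalg.inv(np.array(k["cam_to_world"]))
    q=(T[:3,:3]@np.atleast_2d(P).T).T+T[:3,3];u=(K@q.T).T;return u[:,:2]/u[:,2:]
if __name__=="__main__":
    k=imaging.calibration("wrist")
    for off in (0,60,-60,120,-120):
        print(off,[wproj(target(16.4+off,L,0)[0],k).round(0).tolist() for L in(.02,.083)])
E
python3 wp.py
```

```text
0 [[[349.0, 281.0]], [[354.0, 179.0]]]
60 [[[438.0, 264.0]], [[449.0, 174.0]]]
-60 [[[254.0, 258.0]], [[252.0, 168.0]]]
120 [[[415.0, 235.0]], [[423.0, 162.0]]]
-120 [[[268.0, 230.0]], [[268.0, 157.0]]]
```

Call:
servo_tool:
  commands:
    - [[0.007,0.014,0.003],[-0.015,0.007,0.025]]
    - [[0,0,0],[0,0,0]]
    - [[0,0,0],[0,0,0]]

```text
time_s: 8.77
eef_pos: [0.5734, 0.1929, 0.2915]
tool_rot: [0.984, 0.116, -0.015, -0.137]
wrist_force: [0.2, 1.3, -0.2]
grip_width: 0.0496
```

```bash
python3 jar.py 16.4 .05 -.06;python3 - <<'E'
from rig import imaging
import cv2,numpy as np,json
a=imaging.calibration("wrist")["cam_to_world"]
im=imaging.grab_frame("wrist")
b=imaging.calibration("wrist")["cam_to_world"]
print(np.abs(np.array(a)-b).max())
cv2.imwrite("pics/j_w.png",im)
from wp import *
k=imaging.calibration("wrist")
for off in (0,60,-60,120,-120,180):
    print(off,[wproj(target(16.4+off,L,0)[0],k).round(0).tolist() for L in(.02,.083)])
E
```

```text
t 8.77 pos [0.5734 0.1929 0.2915] tgt [0.5764 0.1887 0.2895] shift [0.002  0.0051 0.0007] turn [ 0.009 -0.001  0.005] F [ 0.24  1.32 -0.19] M [-0.249 -0.059 -0.003] w 0.0496
q [ 0.399  0.269 -0.728  1.44  -0.099  1.476 -1.637]
0.00047711339167105793
0 [[[326.0, 293.0]], [[327.0, 192.0]]]
60 [[[416.0, 272.0]], [[424.0, 183.0]]]
-60 [[[232.0, 272.0]], [[226.0, 182.0]]]
120 [[[396.0, 242.0]], [[401.0, 170.0]]]
-120 [[[249.0, 241.0]], [[245.0, 169.0]]]
180 [[[322.0, 231.0]], [[323.0, 165.0]]]
```

View pics/j_w.png

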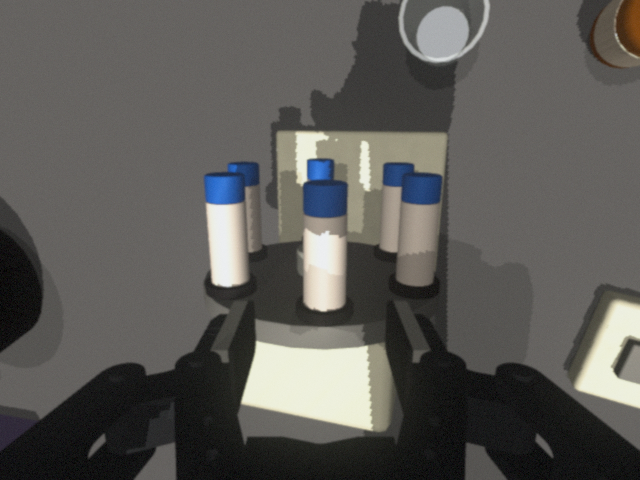

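The caps at (325,199), (421,188) and (225,188) match the prediction to within a few pixels, so I descend onto the near-top jar.

Call:
servo_tool:
  commands:
    - [[0.002,0.004,0.02],[0.009,0,0.005]]
    - [[0,0,0.025],[0,0,0]]
    - [[0,0,0.02],[0,0,0]]
    - [[0,0,0.005],[0,0,0]]
    - [[0,0,0.0],[0,0,0]]

```text
time_s: 9.23
eef_pos: [0.5721, 0.2103, 0.2238]
tool_rot: [0.983, 0.115, -0.013, -0.139]
wrist_force: [-0.1, 0.3, 0.7]
grip_width: 0.0501
```

```bash
python3 jar.py 16.4 .05 .04
```

```text
t 9.23 pos [0.5721 0.2103 0.2238] tgt [0.57   0.2162 0.1936] shift [-0.0009  0.0023  0.0308] turn [ 0.006 -0.006  0.004] F [-0.1   0.32  0.71] M [-0.293 -0.094 -0.01 ] w 0.0501
q [ 0.38   0.297 -0.731  1.548 -0.085  1.336 -1.645]
```

Call:
servo_tool:
  commands:
    - [[-0.001,0.002,0.015],[0.006,-0.006,0.004]]
    - [[0,0,0.012],[0,0,0]]
    - [[0,0,0.001],[0,0,0]]
    - [[0,0,0.0],[0,0,0]]

```text
time_s: 9.57
eef_pos: [0.5708, 0.2166, 0.1967]
tool_rot: [0.983, 0.114, -0.015, -0.142]
wrist_force: [0.8, -0.0, -0.0]
grip_width: 0.05
```

```bash
python3 jar.py 16.4 .05 .04;python3 - <<'E'
from rig import imaging
import cv2
cv2.imwrite("pics/k_w.png",imaging.grab_frame("wrist"))
E
```

```text
t 9.57 pos [0.5708 0.2166 0.1967] tgt [0.57   0.2162 0.1936] shift [-0.0009  0.001   0.0029] turn [ 0.    -0.003  0.001] F [ 0.79 -0.02 -0.05] M [-0.312 -0.04   0.006] w 0.05
q [ 0.371  0.317 -0.73   1.584 -0.078  1.286 -1.65 ]
```

View pics/k_w.png

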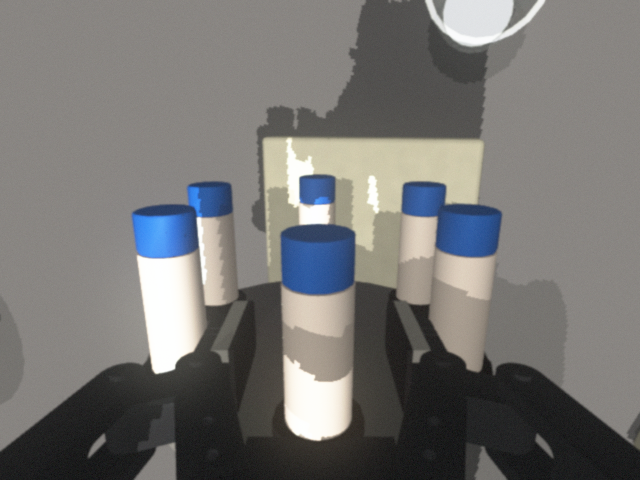

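The jar is centred between the pads (column 318). Next I close.

Call:
servo_tool:
  commands:
    - [[0,0.001,0.003],[0,0,0]]
    - [[0,0,0],[0,0,0]]
    - [[0,0,0],[0,0,0]]
    - [[0,0,0],[0,0,0]]
    - [[0,0,0],[0,0,0]]
    - [[0,0,0],[0,0,0]]
  jaw: 0.0

```text
time_s: 10.12
eef_pos: [0.5711, 0.2175, 0.195]
tool_rot: [0.983, 0.114, -0.014, -0.143]
wrist_force: [0.8, 1.1, -0.3]
grip_width: 0.0239
```

```bash
python3 jar.py 16.4 .05 .04;python3 - <<'E'
from rig import imaging
import cv2
cv2.imwrite("pics/l_w.png",imaging.grab_frame("wrist"))
E
```

```text
t 10.12 pos [0.5711 0.2175 0.195 ] tgt [0.57   0.2162 0.1936] shift [-0.0014  0.0014  0.0011] turn [-0.001 -0.005  0.002] F [ 0.78  1.12 -0.29] M [-0.183  0.013 -0.011] w 0.0239
q [ 0.37   0.318 -0.73   1.586 -0.078  1.281 -1.649]
```

View pics/l_w.png

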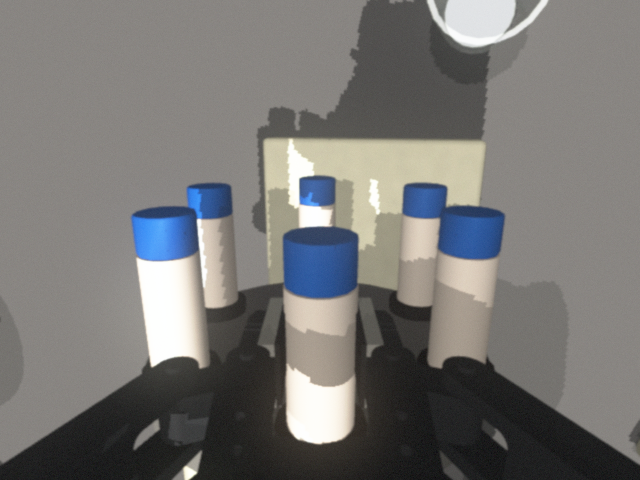

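Gripped, opening 24 mm. I start slow turning, in +φ first.

Call:
servo_tool:
  commands:
    - [[0,0.0006,0],[0.0167,0,0]]
    - [[0,0.0006,0],[0.0167,0,0]]
    - [[0,0.0006,0],[0.0167,0,0]]
    - [[0,0.0006,0],[0.0167,0,0]]

```text
time_s: 10.5
eef_pos: [0.5715, 0.2162, 0.1945]
tool_rot: [0.977, 0.115, -0.018, -0.177]
wrist_force: [-0.1, 1.6, -1.6]
grip_width: 0.024
```

```bash
cat > rec.py <<'E'
# prints wheel state from grip pose: phi from TCP position & tilt; torque on wheel about axle
from jar import *
from rig import telemetry
import json,sys,os
lab=sys.argv[1] if len(sys.argv)>1 else ""
s=telemetry.state();R0=R.from_quat(s["tool_rot"]);Y=R.from_euler('z',-YAW,degrees=True)
p=Y.apply(np.array(s["eef_pos"])-S)-[OFF,0,.16]
zt=Y.apply(R0.apply([0,0,1])); j=p-.04*zt
tilt=np.degrees(np.arctan2(zt[1],-zt[2])); phi=np.degrees(np.arctan2(-j[1],j[2])); r=np.hypot(j[1],j[2])
F=Y.apply(s["wrist_force"]);M=Y.apply(s["torque"])
tF=-(p[1]*F[2]-p[2]*F[1])   # torque on wheel from force (if F acts at TCP)
d=dict(lab=lab,t=s["time_s"],phi=phi,tilt=tilt,r=r,p=p.tolist(),F=F.tolist(),M=M.tolist(),tF=tF,zt=zt.tolist())
open("log.jsonl","a").write(json.dumps(d)+"\n")
print(lab,"t %.2f phi %.2f tilt %.2f r %.4f x %.3f F %s M %s tF %.3f tF-Mx %.3f w %.4f"%(d["t"],phi,tilt,r,p[0],F.round(2),M.round(3),tF,tF-M[0],s["grip_width"]))
E
python3 rec.py +
```

```text
+ t 10.50 phi 18.66 tilt 20.54 r 0.0760 x 0.051 F [ 0.24  1.61 -1.63] M [-0.592  0.073 -0.046] tF 0.039 tF-Mx 0.631 w 0.0240
```

Call:
servo_tool:
  commands:
    - [[0,0.0006,0],[0.0167,0,0]]
    - [[0,0.0006,0],[0.0167,0,0]]
    - [[0,0.0006,0],[0.0167,0,0]]
    - [[0,0.0006,0],[0.0167,0,0]]
    - [[0,0.0006,0],[0.0167,0,0]]
    - [[0,0.0006,0],[0.0167,0,0]]

```text
time_s: 11.0
eef_pos: [0.5723, 0.2124, 0.1928]
tool_rot: [0.966, 0.113, -0.024, -0.232]
wrist_force: [-0.6, 2.4, -2.1]
grip_width: 0.0241
```

```bash
python3 rec.py +
```

```text
+ t 11.00 phi 25.29 tilt 27.00 r 0.0757 x 0.051 F [-0.06  2.43 -2.09] M [-0.703  0.061 -0.015] tF 0.050 tF-Mx 0.753 w 0.0241
```

Call:
servo_tool:
  commands:
    - [[0,0.0006,0],[0.0167,0,0]]
    - [[0,0.0006,0],[0.0167,0,0]]
    - [[0,0.0006,0],[0.0167,0,0]]

```text
time_s: 11.25
eef_pos: [0.5727, 0.2106, 0.1918]
tool_rot: [0.959, 0.112, -0.027, -0.259]
wrist_force: [-0.5, 3.0, -0.9]
grip_width: 0.0238
```

```bash
python3 rec.py +
```

```text
+ t 11.25 phi 28.54 tilt 30.19 r 0.0755 x 0.051 F [ 0.23  3.   -0.95] M [-0.759  0.048 -0.099] tF 0.080 tF-Mx 0.839 w 0.0238
```

Call:
servo_tool:
  commands:
    - [[0,0.0006,0],[0.0167,0,0]]
    - [[0,0.0006,0],[0.0167,0,0]]
    - [[0,0.0006,0],[0.0167,0,0]]

```text
time_s: 11.5
eef_pos: [0.5731, 0.2089, 0.1907]
tool_rot: [0.951, 0.111, -0.03, -0.286]
wrist_force: [0.4, 2.4, -1.8]
grip_width: 0.0244
```

```bash
python3 rec.py +
```

```text
+ t 11.50 phi 31.81 tilt 33.37 r 0.0754 x 0.051 F [ 0.89  2.23 -1.8 ] M [-0.774  0.021 -0.127] tF 0.036 tF-Mx 0.810 w 0.0244
```

Call:
servo_tool:
  commands:
    - [[0,0.0006,0],[0.0167,0,0]]
    - [[0,0.0006,0],[0.0167,0,0]]
    - [[0,0.0006,0],[0.0167,0,0]]
    - [[0,0.0006,0],[0.0167,0,0]]

```text
time_s: 11.83
eef_pos: [0.5736, 0.2068, 0.1891]
tool_rot: [0.94, 0.11, -0.034, -0.321]
wrist_force: [0.3, 2.1, -2.0]
grip_width: 0.024
```

```bash
python3 rec.py +
```

```text
+ t 11.83 phi 36.14 tilt 37.62 r 0.0752 x 0.051 F [ 0.73  1.98 -1.96] M [-0.894  0.033 -0.121] tF 0.018 tF-Mx 0.912 w 0.0240
```

Call:
servo_tool:
  commands:
    - [[0,0.0006,0],[0.0167,0,0]]
    - [[0,0.0006,0],[0.0167,0,0]]
    - [[0,0.0006,0],[0.0167,0,0]]
    - [[0,0.0006,0],[0.0167,0,0]]

```text
time_s: 12.17
eef_pos: [0.5741, 0.2047, 0.1873]
tool_rot: [0.928, 0.109, -0.038, -0.355]
wrist_force: [-0.9, 3.4, -1.2]
grip_width: 0.0242
```

```bash
python3 rec.py +
```

```text
+ t 12.17 phi 40.51 tilt 41.87 r 0.0751 x 0.051 F [-0.11  3.5  -1.22] M [-0.869  0.134 -0.164] tF 0.069 tF-Mx 0.938 w 0.0242
```

Call:
servo_tool:
  commands:
    - [[0,0.0006,0],[0.0167,0,0]]
    - [[0,0.0006,0],[0.0167,0,0]]
    - [[0,0.0006,0],[0.0167,0,0]]
    - [[0,0.0006,0],[0.0167,0,0]]

```text
time_s: 12.5
eef_pos: [0.5745, 0.2028, 0.1853]
tool_rot: [0.914, 0.107, -0.042, -0.389]
wrist_force: [0.9, 2.9, -1.4]
grip_width: 0.0239
```

```bash
python3 rec.py +; python3 jar.py 45 | tail -1
```

```text
+ t 12.50 phi 44.88 tilt 46.11 r 0.0749 x 0.051 F [ 1.58  2.61 -1.37] M [-0.977  0.077 -0.14 ] tF 0.033 tF-Mx 1.010 w 0.0239
q [ 0.659  0.518 -0.777  1.613 -0.455  1.311 -1.254]
```

Call:
servo_tool:
  commands:
    - [[0,0.0006,0],[0.0167,0,0]]
    - [[0,0.0006,0],[0.0167,0,0]]
    - [[0,0.0006,0],[0.0167,0,0]]
    - [[0,0.0006,0],[0.0167,0,0]]

```text
time_s: 12.83
eef_pos: [0.575, 0.201, 0.1833]
tool_rot: [0.899, 0.106, -0.046, -0.423]
wrist_force: [-0.1, 2.7, -0.7]
grip_width: 0.0239
```

```bash
python3 rec.py +
```

```text
+ t 12.83 phi 49.28 tilt 50.36 r 0.0748 x 0.051 F [ 0.55  2.6  -0.66] M [-1.     0.139 -0.093] tF 0.043 tF-Mx 1.044 w 0.0239
```

Call:
servo_tool:
  commands:
    - [[0,0.0006,0],[0.0167,0,0]]
    - [[0,0.0006,0],[0.0167,0,0]]
    - [[0,0.0006,0],[0.0167,0,0]]
    - [[0,0.0006,0],[0.0167,0,0]]

```text
time_s: 13.17
eef_pos: [0.5753, 0.1994, 0.181]
tool_rot: [0.883, 0.104, -0.05, -0.456]
wrist_force: [-0.4, 3.8, -1.4]
grip_width: 0.0239
```

```bash
python3 rec.py +
```

```text
+ t 13.17 phi 53.66 tilt 54.60 r 0.0746 x 0.051 F [ 0.5   3.78 -1.43] M [-1.038  0.119 -0.083] tF 0.040 tF-Mx 1.078 w 0.0239
```

Call:
servo_tool:
  commands:
    - [[0,-0.0006,0],[-0.0167,0,0]]
    - [[0,-0.0006,0],[-0.0167,0,0]]
    - [[0,-0.0006,0],[-0.0167,0,0]]
    - [[0,-0.0006,0],[-0.0167,0,0]]
    - [[0,-0.0006,0],[-0.0167,0,0]]

```text
time_s: 13.58
eef_pos: [0.5752, 0.2002, 0.1823]
tool_rot: [0.901, 0.104, -0.046, -0.418]
wrist_force: [0.2, 2.7, -3.6]
grip_width: 0.0238
```

```bash
python3 rec.py -
```

```text
- t 13.58 phi 49.87 tilt 49.69 r 0.0748 x 0.051 F [ 0.77  2.6  -3.61] M [-0.741 -0.084 -0.085] tF -0.038 tF-Mx 0.703 w 0.0238
```

Call:
servo_tool:
  commands:
    - [[0,-0.0006,0],[-0.0167,0,0]]
    - [[0,-0.0006,0],[-0.0167,0,0]]
    - [[0,-0.0006,0],[-0.0167,0,0]]
    - [[0,-0.0006,0],[-0.0167,0,0]]

```text
time_s: 13.92
eef_pos: [0.5747, 0.2021, 0.1846]
tool_rot: [0.917, 0.107, -0.041, -0.382]
wrist_force: [0.2, 2.4, -3.7]
grip_width: 0.0239
```

```bash
python3 rec.py -
```

```text
- t 13.92 phi 45.21 tilt 45.22 r 0.0749 x 0.051 F [ 0.77  2.34 -3.7 ] M [-0.702 -0.045 -0.182] tF -0.034 tF-Mx 0.668 w 0.0239
```

Call:
servo_tool:
  commands:
    - [[0,-0.0006,0],[-0.0167,0,0]]
    - [[0,-0.0006,0],[-0.0167,0,0]]
    - [[0,-0.0006,0],[-0.0167,0,0]]
    - [[0,-0.0006,0],[-0.0167,0,0]]

```text
time_s: 14.25
eef_pos: [0.5743, 0.2039, 0.1866]
tool_rot: [0.931, 0.108, -0.037, -0.348]
wrist_force: [0.3, 1.5, -3.0]
grip_width: 0.0243
```

```bash
python3 rec.py -
```

```text
- t 14.25 phi 40.82 tilt 40.93 r 0.0751 x 0.051 F [ 0.6  1.4 -3. ] M [-0.652 -0.057 -0.114] tF -0.031 tF-Mx 0.620 w 0.0243
```

Call:
servo_tool:
  commands:
    - [[0,-0.0006,0],[-0.0167,0,0]]
    - [[0,-0.0006,0],[-0.0167,0,0]]
    - [[0,-0.0006,0],[-0.0167,0,0]]
    - [[0,-0.0006,0],[-0.0167,0,0]]

```text
time_s: 14.58
eef_pos: [0.5739, 0.206, 0.1884]
tool_rot: [0.943, 0.109, -0.033, -0.313]
wrist_force: [0.2, 1.9, -4.6]
grip_width: 0.0242
```

```bash
python3 rec.py -
```

```text
- t 14.58 phi 36.45 tilt 36.70 r 0.0752 x 0.051 F [ 0.64  1.84 -4.58] M [-0.526 -0.121 -0.082] tF -0.043 tF-Mx 0.483 w 0.0242
```

Call:
servo_tool:
  commands:
    - [[0,-0.0006,0],[-0.0167,0,0]]
    - [[0,-0.0006,0],[-0.0167,0,0]]
    - [[0,-0.0006,0],[-0.0167,0,0]]
    - [[0,-0.0006,0],[-0.0167,0,0]]

```text
time_s: 14.92
eef_pos: [0.5734, 0.208, 0.1901]
tool_rot: [0.954, 0.11, -0.029, -0.278]
wrist_force: [0.3, 1.5, -3.7]
grip_width: 0.0238
```

```bash
python3 rec.py -
```

```text
- t 14.92 phi 32.14 tilt 32.47 r 0.0754 x 0.051 F [ 0.65  1.38 -3.65] M [-0.415 -0.09  -0.006] tF -0.027 tF-Mx 0.389 w 0.0238
```

Call:
servo_tool:
  commands:
    - [[0,-0.0006,0],[-0.0167,0,0]]
    - [[0,-0.0006,0],[-0.0167,0,0]]
    - [[0,-0.0006,0],[-0.0167,0,0]]
    - [[0,-0.0006,0],[-0.0167,0,0]]
    - [[0,-0.0006,0],[-0.0167,0,0]]

```text
time_s: 15.33
eef_pos: [0.5727, 0.2109, 0.192]
tool_rot: [0.966, 0.112, -0.024, -0.234]
wrist_force: [0.0, 1.3, -3.6]
grip_width: 0.024
```

```bash
python3 rec.py -
```

```text
- t 15.33 phi 26.70 tilt 27.17 r 0.0756 x 0.051 F [ 0.33  1.27 -3.64] M [-0.344 -0.132 -0.069] tF -0.017 tF-Mx 0.327 w 0.0240
```

Call:
servo_tool:
  commands:
    - [[0,-0.0006,0],[-0.0167,0,0]]
    - [[0,-0.0006,0],[-0.0167,0,0]]
    - [[0,-0.0006,0],[-0.0167,0,0]]
    - [[0,-0.0006,0],[-0.0167,0,0]]
    - [[0,-0.0006,0],[-0.0167,0,0]]

```text
time_s: 15.75
eef_pos: [0.5721, 0.2138, 0.1935]
tool_rot: [0.975, 0.113, -0.018, -0.189]
wrist_force: [1.0, 0.9, -3.2]
grip_width: 0.0243
```

```bash
python3 rec.py -
```

```text
- t 15.75 phi 21.34 tilt 21.87 r 0.0759 x 0.051 F [ 1.2   0.65 -3.15] M [-0.234 -0.121  0.005] tF -0.018 tF-Mx 0.216 w 0.0243
```

Call:
servo_tool:
  commands:
    - [[0,-0.0006,0],[-0.0167,0,0]]
    - [[0,-0.0006,0],[-0.0167,0,0]]
    - [[0,-0.0006,0],[-0.0167,0,0]]
    - [[0,-0.0006,0],[-0.0167,0,0]]
    - [[0,-0.0006,0],[-0.0167,0,0]]

```text
time_s: 16.17
eef_pos: [0.5714, 0.217, 0.1948]
tool_rot: [0.983, 0.113, -0.013, -0.144]
wrist_force: [0.0, 0.7, -3.2]
grip_width: 0.0241
```

```bash
python3 rec.py -
```

```text
- t 16.17 phi 15.95 tilt 16.57 r 0.0761 x 0.052 F [ 0.18  0.72 -3.17] M [-0.135 -0.125  0.048] tF -0.005 tF-Mx 0.130 w 0.0241
```

Call:
servo_tool:
  commands:
    - [[0,-0.0006,0],[-0.0167,0,0]]
    - [[0,-0.0006,0],[-0.0167,0,0]]
    - [[0,-0.0006,0],[-0.0167,0,0]]
    - [[0,-0.0006,0],[-0.0167,0,0]]
    - [[0,-0.0006,0],[-0.0167,0,0]]

```text
time_s: 16.58
eef_pos: [0.5706, 0.2201, 0.1958]
tool_rot: [0.989, 0.114, -0.008, -0.098]
wrist_force: [0.4, 0.5, -3.5]
grip_width: 0.0239
```

```bash
python3 rec.py -
```

```text
- t 16.58 phi 10.62 tilt 11.28 r 0.0763 x 0.052 F [ 0.51  0.44 -3.46] M [-0.034 -0.071  0.061] tF -0.006 tF-Mx 0.028 w 0.0239
```

Call:
servo_tool:
  commands:
    - [[0,-0.0006,0],[-0.0167,0,0]]
    - [[0,-0.0006,0],[-0.0167,0,0]]
    - [[0,-0.0006,0],[-0.0167,0,0]]
    - [[0,-0.0006,0],[-0.0167,0,0]]
    - [[0,-0.0006,0],[-0.0167,0,0]]

```text
time_s: 17.0
eef_pos: [0.5698, 0.2234, 0.1965]
tool_rot: [0.992, 0.114, -0.002, -0.052]
wrist_force: [0.2, 0.5, -3.3]
grip_width: 0.024
```

```bash
python3 rec.py -; python3 jar.py 0 | tail -1
```

```text
- t 17.00 phi 5.26 tilt 5.98 r 0.0766 x 0.052 F [ 0.31  0.46 -3.33] M [0.094 0.006 0.127] tF 0.007 tF-Mx -0.087 w 0.0240
q [ 0.233  0.305 -0.713  1.566  0.101  1.313 -1.82 ]
```

Call:
servo_tool:
  commands:
    - [[0,-0.0006,0],[-0.0167,0,0]]
    - [[0,-0.0006,0],[-0.0167,0,0]]
    - [[0,-0.0006,0],[-0.0167,0,0]]
    - [[0,-0.0006,0],[-0.0167,0,0]]
    - [[0,-0.0006,0],[-0.0167,0,0]]

```text
time_s: 17.42
eef_pos: [0.5691, 0.2267, 0.1969]
tool_rot: [0.993, 0.114, 0.003, -0.006]
wrist_force: [-0.5, 0.2, -2.7]
grip_width: 0.0241
```

```bash
python3 rec.py -
```

```text
- t 17.42 phi -0.05 tilt 0.68 r 0.0769 x 0.052 F [-0.46  0.27 -2.65] M [0.235 0.031 0.185] tF 0.011 tF-Mx -0.224 w 0.0241
```

Call:
servo_tool:
  commands:
    - [[0,-0.0006,0],[-0.0167,0,0]]
    - [[0,-0.0006,0],[-0.0167,0,0]]
    - [[0,-0.0006,0],[-0.0167,0,0]]
    - [[0,-0.0006,0],[-0.0167,0,0]]
    - [[0,-0.0006,0],[-0.0167,0,0]]

```text
time_s: 17.83
eef_pos: [0.5683, 0.2301, 0.1969]
tool_rot: [0.993, 0.114, 0.008, 0.04]
wrist_force: [0.7, -0.4, -2.2]
grip_width: 0.0241
```

```bash
python3 rec.py -
```

```text
- t 17.83 phi -5.36 tilt -4.62 r 0.0771 x 0.052 F [ 0.55 -0.5  -2.18] M [0.372 0.121 0.217] tF -0.010 tF-Mx -0.382 w 0.0241
```

Call:
servo_tool:
  commands:
    - [[0,-0.0006,0],[-0.0167,0,0]]
    - [[0,-0.0006,0],[-0.0167,0,0]]
    - [[0,-0.0006,0],[-0.0167,0,0]]
    - [[0,-0.0006,0],[-0.0167,0,0]]
    - [[0,-0.0006,0],[-0.0167,0,0]]

```text
time_s: 18.25
eef_pos: [0.5675, 0.2334, 0.1966]
tool_rot: [0.99, 0.113, 0.014, 0.085]
wrist_force: [-0.3, -0.2, -1.3]
grip_width: 0.0244
```

```bash
python3 rec.py -
```

```text
- t 18.25 phi -10.65 tilt -9.92 r 0.0773 x 0.051 F [-0.29 -0.09 -1.31] M [0.369 0.138 0.219] tF 0.006 tF-Mx -0.363 w 0.0244
```

Call:
servo_tool:
  commands:
    - [[0,-0.0006,0],[-0.0167,0,0]]
    - [[0,-0.0006,0],[-0.0167,0,0]]
    - [[0,-0.0006,0],[-0.0167,0,0]]
    - [[0,-0.0006,0],[-0.0167,0,0]]
    - [[0,-0.0006,0],[-0.0167,0,0]]

```text
time_s: 18.67
eef_pos: [0.5667, 0.2367, 0.196]
tool_rot: [0.985, 0.113, 0.019, 0.131]
wrist_force: [-1.3, -0.6, -1.1]
grip_width: 0.0238
```

```bash
python3 rec.py -
```

```text
- t 18.67 phi -15.93 tilt -15.22 r 0.0776 x 0.051 F [-1.38 -0.34 -1.12] M [0.515 0.174 0.189] tF -0.000 tF-Mx -0.515 w 0.0238
```

Call:
servo_tool:
  commands:
    - [[0,-0.0006,0],[-0.0167,0,0]]
    - [[0,-0.0006,0],[-0.0167,0,0]]
    - [[0,-0.0006,0],[-0.0167,0,0]]
    - [[0,-0.0006,0],[-0.0167,0,0]]
    - [[0,-0.0006,0],[-0.0167,0,0]]

```text
time_s: 19.08
eef_pos: [0.5659, 0.2399, 0.1951]
tool_rot: [0.978, 0.112, 0.024, 0.177]
wrist_force: [-0.7, -0.3, -2.2]
grip_width: 0.0237
```

```bash
python3 rec.py -; python3 jar.py 0 | tail -1
cat > fitw.py <<'E'
import json,numpy as np
L=[json.loads(l) for l in open("log.jsonl")]
for kfix in (None,.9,1.0,1.1,1.2):
  A=[];b=[]
  for d in L:
    if d["lab"] not in "+-": continue
    s=1 if d["lab"]=="+" else -1
    t=np.radians(d["tilt"]);F=d["F"];z=d["zt"];off=np.radians(d.get("off",0))
    # tF - Mx + D*(zty Fz - ztz Fy) = s*.42 + a sin + b cos + k*sin(tilt)+c
    y=d["tF"]-d["M"][0]-s*.42
    row=[np.sin(t+off),np.cos(t+off),-(z[1]*F[2]-z[2]*F[1])]
    if kfix is None: row.append(np.sin(t)) if len(set(q.get("off",0) for q in L))>1 else None
    else: y-=kfix*np.sin(t)
    A.append(row);b.append(y)
  x,r,_,_=np.linalg.lstsq(np.array(A),np.array(b),rcond=None)
  e=np.array(b)-np.array(A)@x
  a,bb=x[:2]
  # applied torque = +a sin(phi)+b cos(phi); heavy at angle h (same sense as phi, from up): gravity torque=W sin(h) so applied=-W sin(phi+d)
  dlt=np.degrees(np.arctan2(-bb,-a)); print(kfix,"x",x.round(3),"rms",e.std().round(3),"W",np.hypot(a,bb).round(3),"heavy-offset-from-jar",dlt.round(1))
E
python3 fitw.py
```

```text
- t 19.08 phi -21.16 tilt -20.52 r 0.0778 x 0.051 F [-0.72 -0.14 -2.17] M [0.565 0.288 0.172] tF 0.026 tF-Mx -0.540 w 0.0237
q [-0.146  0.411 -0.661  1.483  0.553  1.538 -2.21 ]
None x [0.927 0.207 0.189] rms 0.089 W 0.95 heavy-offset-from-jar -167.4
0.9 x [0.027 0.207 0.189] rms 0.089 W 0.209 heavy-offset-from-jar -97.6
1.0 x [-0.073  0.207  0.189] rms 0.089 W 0.22 heavy-offset-from-jar -70.7
1.1 x [-0.173  0.207  0.189] rms 0.089 W 0.27 heavy-offset-from-jar -50.2
1.2 x [-0.273  0.207  0.189] rms 0.089 W 0.342 heavy-offset-from-jar -37.2
```

Call:
servo_tool:
  commands:
    - [[0,0.0006,0],[0.0167,0,0]]
    - [[0,0.0006,0],[0.0167,0,0]]
    - [[0,0.0006,0],[0.0167,0,0]]
    - [[0,0.0006,0],[0.0167,0,0]]
    - [[0,0.0006,0],[0.0167,0,0]]

```text
time_s: 19.5
eef_pos: [0.5663, 0.2384, 0.1955]
tool_rot: [0.984, 0.114, 0.019, 0.133]
wrist_force: [-0.5, 1.9, -3.4]
grip_width: 0.0242
```

```bash
python3 rec.py +
```

```text
+ t 19.50 phi -17.37 tilt -15.48 r 0.0776 x 0.051 F [ 0.    2.   -3.39] M [0.203 0.043 0.073] tF 0.113 tF-Mx -0.089 w 0.0242
```

Call:
servo_tool:
  commands:
    - [[0,0.0006,0],[0.0167,0,0]]
    - [[0,0.0006,0],[0.0167,0,0]]
    - [[0,0.0006,0],[0.0167,0,0]]
    - [[0,0.0006,0],[0.0167,0,0]]
    - [[0,0.0006,0],[0.0167,0,0]]

```text
time_s: 19.92
eef_pos: [0.5672, 0.235, 0.1963]
tool_rot: [0.99, 0.114, 0.014, 0.086]
wrist_force: [-0.1, 1.3, -3.6]
grip_width: 0.0239
```

```bash
python3 rec.py +
```

```text
+ t 19.92 phi -11.95 tilt -10.03 r 0.0774 x 0.052 F [ 0.18  1.34 -3.58] M [ 0.151 -0.033  0.156] tF 0.081 tF-Mx -0.069 w 0.0239
```

Call:
servo_tool:
  commands:
    - [[0,0.0006,0],[0.0167,0,0]]
    - [[0,0.0006,0],[0.0167,0,0]]
    - [[0,0.0006,0],[0.0167,0,0]]
    - [[0,0.0006,0],[0.0167,0,0]]
    - [[0,0.0006,0],[0.0167,0,0]]

```text
time_s: 20.33
eef_pos: [0.5679, 0.2317, 0.1968]
tool_rot: [0.993, 0.114, 0.009, 0.04]
wrist_force: [1.1, 0.9, -3.7]
grip_width: 0.024
```

```bash
python3 rec.py +
```

```text
+ t 20.33 phi -6.65 tilt -4.73 r 0.0771 x 0.052 F [ 1.29  0.61 -3.7 ] M [-0.004 -0.036  0.079] tF 0.043 tF-Mx 0.047 w 0.0240
```

Call:
servo_tool:
  commands:
    - [[0,0.0006,0],[0.0167,0,0]]
    - [[0,0.0006,0],[0.0167,0,0]]
    - [[0,0.0006,0],[0.0167,0,0]]
    - [[0,0.0006,0],[0.0167,0,0]]
    - [[0,0.0006,0],[0.0167,0,0]]

```text
time_s: 20.75
eef_pos: [0.5687, 0.2284, 0.1969]
tool_rot: [0.993, 0.115, 0.004, -0.005]
wrist_force: [-0.1, 1.8, -4.4]
grip_width: 0.024
```

```bash
python3 rec.py +
```

```text
+ t 20.75 phi -1.41 tilt 0.56 r 0.0769 x 0.052 F [ 0.27  1.77 -4.44] M [-0.095 -0.127  0.036] tF 0.075 tF-Mx 0.170 w 0.0240
```

Call:
servo_tool:
  commands:
    - [[0,0.0006,0],[0.0167,0,0]]
    - [[0,0.0006,0],[0.0167,0,0]]
    - [[0,0.0006,0],[0.0167,0,0]]
    - [[0,0.0006,0],[0.0167,0,0]]
    - [[0,0.0006,0],[0.0167,0,0]]

```text
time_s: 21.17
eef_pos: [0.5695, 0.2251, 0.1967]
tool_rot: [0.992, 0.115, -0.001, -0.051]
wrist_force: [1.0, 3.1, -4.3]
grip_width: 0.0241
```

```bash
python3 rec.py +
```

```text
+ t 21.17 phi 3.90 tilt 5.85 r 0.0767 x 0.052 F [ 1.66  2.76 -4.29] M [-0.243 -0.098  0.017] tF 0.097 tF-Mx 0.340 w 0.0241
```

Call:
servo_tool:
  commands:
    - [[0,0.0006,0],[0.0167,0,0]]
    - [[0,0.0006,0],[0.0167,0,0]]
    - [[0,0.0006,0],[0.0167,0,0]]
    - [[0,0.0006,0],[0.0167,0,0]]
    - [[0,0.0006,0],[0.0167,0,0]]

```text
time_s: 21.58
eef_pos: [0.5703, 0.2218, 0.1962]
tool_rot: [0.989, 0.115, -0.006, -0.097]
wrist_force: [0.0, 2.2, -4.7]
grip_width: 0.0238
```

```bash
python3 rec.py +; python3 fitw.py
```

```text
+ t 21.58 phi 9.21 tilt 11.14 r 0.0764 x 0.052 F [ 0.54  2.13 -4.74] M [-0.429 -0.167 -0.076] tF 0.056 tF-Mx 0.484 w 0.0238
None x [0.968 0.173 0.194] rms 0.106 W 0.983 heavy-offset-from-jar -169.9
0.9 x [0.068 0.173 0.194] rms 0.106 W 0.186 heavy-offset-from-jar -111.4
1.0 x [-0.032  0.173  0.194] rms 0.106 W 0.176 heavy-offset-from-jar -79.4
1.1 x [-0.132  0.173  0.194] rms 0.106 W 0.218 heavy-offset-from-jar -52.6
1.2 x [-0.232  0.173  0.194] rms 0.106 W 0.29 heavy-offset-from-jar -36.7
```

Run:
```python
import json,numpy as np
L=[json.loads(l) for l in open("log.jsonl")][1:]
for usefr in (0,1):
  A=[];b=[]
  for d in L:
    s=1 if d["lab"]=="+" else -1
    t=np.radians(d["tilt"]);F=d["F"];z=d["zt"]
    y=d["tF"]-d["M"][0]; row=[np.sin(t),np.cos(t)]
    g=z[1]*F[2]-z[2]*F[1]
    if usefr: row+=[s]; y+=.2*g if usefr==2 else 0; row+=[-g]
    else: row+=[-g]; y-=.42*s
    A.append(row);b.append(y)
  A=np.array(A);b=np.array(b);x=np.linalg.lstsq(A,b,rcond=None)[0];e=b-A@x
  print(x.round(3),e.std().round(3))
  for d,q in zip(L,e): print(d["lab"],round(d["tilt"],1),round(q,3),end="; ")
  print()
# given D, per-direction T
for D in (0,.15,.2,.25,.3):
  for lab in "+-":
    T=[(round(d["tilt"]),round(d["tF"]-d["M"][0]+D*(d["zt"][1]*d["F"][2]-d["zt"][2]*d["F"][1])-1.06*np.sin(np.radians(d["tilt"])),2)) for d in L if d["lab"]==lab]
    print(D,lab,sorted(T))
```

```text
[0.971 0.176 0.192] 0.106
+ 27.0 -0.03; + 30.2 0.185; + 33.4 -0.123; + 37.6 -0.168; + 41.9 0.084; + 46.1 -0.073; + 50.4 -0.016; + 54.6 -0.038; - 49.7 0.064; - 45.2 0.087; - 40.9 0.097; - 36.7 -0.06; - 32.5 -0.014; - 27.2 0.045; - 21.9 0.002; - 16.6 0.063; - 11.3 0.038; - 6.0 0.079; - 0.7 0.054; - -4.6 -0.12; - -9.9 0.078; - -15.2 -0.016; - -20.5 0.178; + -15.5 0.125; + -10.0 -0.12; + -4.7 -0.293; + 0.6 -0.104; + 5.8 0.09; + 11.1 -0.07; 
[ 1.18  -0.027  0.17  -0.023] 0.04
+ 27.0 0.044; + 30.2 0.05; + 33.4 -0.007; + 37.6 0.034; + 41.9 -0.041; + 46.1 -0.01; + 50.4 -0.045; + 54.6 -0.062; - 49.7 0.015; - 45.2 0.042; - 40.9 0.059; - 36.7 -0.002; - 32.5 -0.034; - 27.2 -0.005; - 21.9 -0.015; - 16.6 -0.006; - 11.3 -0.0; - 6.0 -0.015; - 0.7 -0.045; - -4.6 -0.082; - -9.9 0.035; - -15.2 -0.007; - -20.5 0.056; + -15.5 0.017; + -10.0 -0.052; + -4.7 -0.02; + 0.6 -0.024; + 5.8 0.024; + 11.1 0.086; 
0 + [(-15, np.float64(0.19)), (-10, np.float64(0.12)), (-5, np.float64(0.13)), (1, np.float64(0.16)), (6, np.float64(0.23)), (11, np.float64(0.28)), (27, np.float64(0.27)), (30, np.float64(0.31)), (33, np
[... 2709 characters left out ...]
(1.04)), (-10, np.float64(0.7)), (-5, np.float64(0.41)), (1, np.float64(0.68)), (6, np.float64(0.92)), (11, np.float64(0.63)), (27, np.float64(0.64)), (30, np.float64(0.94)), (33, np.float64(0.49)), (38, np.float64(0.38)), (42, np.float64(0.77)), (46, np.float64(0.49)), (50, np.float64(0.57)), (55, np.float64(0.52))]
0.3 - [(-21, np.float64(0.02)), (-15, np.float64(-0.25)), (-10, np.float64(-0.14)), (-5, np.float64(-0.39)), (1, np.float64(-0.17)), (6, np.float64(-0.16)), (11, np.float64(-0.25)), (17, np.float64(-0.24)), (22, np.float64(-0.35)), (27, np.float64(-0.32)), (32, np.float64(-0.42)), (37, np.float64(-0.53)), (41, np.float64(-0.35)), (45, np.float64(-0.38)), (50, np.float64(-0.43))]
```

Call:
servo_tool:
  commands:
    - [[0,0,0],[0,0,0]]
    - [[0,0,0],[0,0,0]]
    - [[0,0,-0.01],[0,0,0]]
    - [[0,0,-0.03],[0,0,0]]
    - [[0,0,-0.035],[0,0,0]]
    - [[0,0,-0.02],[0,0,0]]
    - [[0,0,0],[0,0,0]]
    - [[0,0,0],[0,0,0]]
  jaw: 0.05

```text
time_s: 22.25
eef_pos: [0.5757, 0.1991, 0.2999]
tool_rot: [0.989, 0.112, -0.004, -0.097]
wrist_force: [-1.3, 0.4, -0.2]
grip_width: 0.05
```

```bash
python3 rec.py f; python3 jar.py 71 .05 -.06 60
python3 - <<'E'
from rig import imaging
import cv2
from wp import *
k=imaging.calibration("wrist");cv2.imwrite("pics/m_w.png",imaging.grab_frame("wrist"))
for off in (0,60,-60,120,-120,180):
    print(off,[wproj(target(11+off,L,0)[0],k).round(0).tolist() for L in(.02,.083)])
E
python3 rec.py f
```

```text
f t 22.25 phi 11.22 tilt 11.06 r 0.1826 x 0.052 F [-1.16  0.68 -0.2 ] M [-0.211  0.031  0.02 ] tF 0.089 tF-Mx 0.301 w 0.0500
t 22.25 pos [0.5757 0.1991 0.2999] tgt [0.5957 0.1062 0.2144] shift [-0.0024  0.1096  0.0656] turn [ 0.854 -0.015  0.004] F [-1.29  0.4  -0.2 ] M [-0.213 -0.018  0.02 ] w 0.05
q [ 0.334  0.256 -0.722  1.421 -0.021  1.485 -1.711]
0 [[[318.0, 296.0]], [[318.0, 197.0]]]
60 [[[408.0, 275.0]], [[414.0, 188.0]]]
-60 [[[229.0, 275.0]], [[223.0, 188.0]]]
120 [[[391.0, 246.0]], [[395.0, 176.0]]]
-120 [[[247.0, 246.0]], [[243.0, 176.0]]]
180 [[[319.0, 236.0]], [[319.0, 171.0]]]
f t 22.30 phi 11.19 tilt 11.06 r 0.1828 x 0.052 F [-0.1  -0.51  0.96] M [-0.25   0.011 -0.004] tF -0.045 tF-Mx 0.205 w 0.0500
```

View pics/m_w.png

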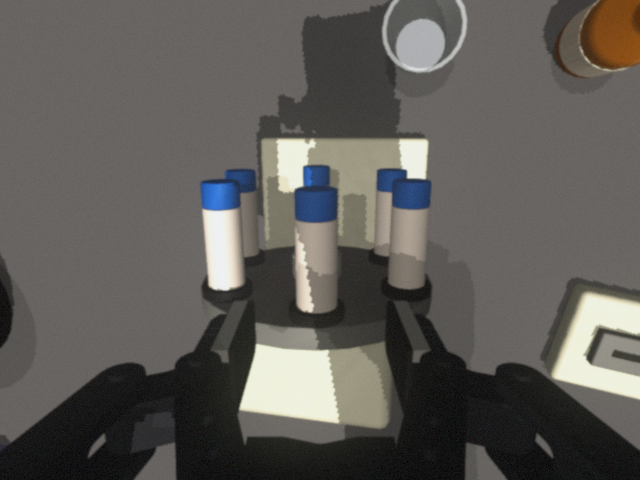

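Call:
servo_tool:
  commands:
    - [[0,0.015,0.001],[0.1,0,0]]
    - [[0,0.015,0.001],[0.1,0,0]]
    - [[0,0.015,0.001],[0.1,0,0]]
    - [[0,0.015,0.001],[0.1,0,0]]
    - [[0,0.015,0.001],[0.1,0,0]]
    - [[0,0.015,0.001],[0.1,0,0]]
    - [[0,0.008,0],[0.05,0,0]]
    - [[0,0,0],[0,0,0]]

```text
time_s: 22.97
eef_pos: [0.5933, 0.1251, 0.2476]
tool_rot: [0.899, 0.112, -0.041, -0.421]
wrist_force: [-0.6, -0.2, -0.5]
grip_width: 0.0501
```

```bash
python3 rec.py f; python3 jar.py 71 .05 -.06 60
```

```text
f t 22.97 phi 49.92 tilt 50.05 r 0.1759 x 0.052 F [-0.6  -0.06 -0.52] M [-0.913  0.013  0.044] tF -0.060 tF-Mx 0.854 w 0.0501
t 22.97 pos [0.5933 0.1251 0.2476] tgt [0.5957 0.1062 0.2144] shift [-0.0028  0.0375  0.0067] turn [ 0.174 -0.006  0.022] F [-0.57 -0.2  -0.52] M [-0.892 -0.196  0.044] w 0.0501
q [ 0.711  0.531 -0.701  1.472 -0.504  1.518 -1.188]
```

Call:
servo_tool:
  commands:
    - [[0,0,0],[0,0,0]]
    - [[0,0,0],[0,0,0]]

```text
time_s: 23.13
eef_pos: [0.5925, 0.1248, 0.2456]
tool_rot: [0.899, 0.11, -0.043, -0.421]
wrist_force: [-0.1, 1.0, 0.0]
grip_width: 0.0499
```

```bash
python3 rec.py f; python3 jar.py 71 .05 -.06 60
```

```text
f t 23.13 phi 50.44 tilt 50.12 r 0.1747 x 0.051 F [0.08 0.96 0.02] M [-0.808 -0.003 -0.011] tF 0.084 tF-Mx 0.892 w 0.0499
t 23.13 pos [0.5925 0.1248 0.2456] tgt [0.5957 0.1062 0.2144] shift [-0.0017  0.036   0.0055] turn [ 0.173 -0.004  0.017] F [-0.14  0.95  0.02] M [-0.786 -0.187 -0.011] w 0.0499
q [ 0.711  0.533 -0.7    1.474 -0.503  1.517 -1.19 ]
```

Call:
servo_tool:
  commands:
    - [[0,0,0],[0,0,0]]

```text
time_s: 23.22
eef_pos: [0.592, 0.1265, 0.2465]
tool_rot: [0.899, 0.112, -0.043, -0.421]
wrist_force: [-0.2, 0.6, 0.7]
grip_width: 0.0507
```

```bash
python3 rec.py f
```

```text
f t 23.22 phi 49.84 tilt 50.06 r 0.1739 x 0.051 F [-0.04  0.58  0.74] M [-0.764 -0.023  0.01 ] tF 0.126 tF-Mx 0.890 w 0.0507
```

```bash
cat > fitd.py <<'E'
import json,numpy as np
L=[json.loads(l) for l in open("log.jsonl")]
Fz=[d for d in L if d["lab"]=="f"]
st=np.array([np.sin(np.radians(d["tilt"])) for d in Fz]+[.282,.282,.282]);mx=np.array([d["M"][0] for d in Fz]+[-.25,-.29,-.31])
k=-(st@mx)/(st@st);print("k",k.round(3))
W=[d for d in L if d["lab"] in "+-"][1:]
for D in np.arange(0,.36,.03):
  A=[];b=[]
  for d in W:
    s=1 if d["lab"]=="+" else -1
    t=np.radians(d["tilt"]);h=t+np.radians(d.get("off",0))
    g=d["zt"][1]*d["F"][2]-d["zt"][2]*d["F"][1]
    b.append(d["tF"]-d["M"][0]+D*g-k*np.sin(t));A.append([np.sin(h),np.cos(h),s])
  A=np.array(A);b=np.array(b);x=np.linalg.lstsq(A,b,rcond=None)[0];e=b-A@x
  C=np.linalg.inv(A.T@A)*e.var()
  print(round(D,2),x.round(3),"W",np.hypot(*x[:2]).round(3),"d",np.degrees(np.arctan2(-x[1],-x[0])).round(1),"rms",e.std().round(3),"sig",np.sqrt(np.diag(C)).round(3))
E
python3 fitd.py
```

```text
k 1.076
0.0 [ 0.084 -0.006  0.193] W 0.084 d 175.6 rms 0.041 sig [0.019 0.01  0.008]
0.03 [0.056 0.021 0.222] W 0.06 d -159.5 rms 0.045 sig [0.021 0.011 0.009]
0.06 [0.029 0.048 0.251] W 0.056 d -120.6 rms 0.053 sig [0.025 0.013 0.01 ]
0.09 [0.001 0.076 0.281] W 0.076 d -90.9 rms 0.062 sig [0.029 0.015 0.012]
0.12 [-0.026  0.103  0.31 ] W 0.107 d -75.7 rms 0.072 sig [0.034 0.018 0.013]
0.15 [-0.054  0.131  0.339] W 0.141 d -67.6 rms 0.083 sig [0.039 0.021 0.016]
0.18 [-0.081  0.158  0.368] W 0.178 d -62.8 rms 0.094 sig [0.044 0.024 0.018]
0.21 [-0.109  0.186  0.398] W 0.215 d -59.7 rms 0.105 sig [0.05  0.026 0.02 ]
0.24 [-0.136  0.213  0.427] W 0.253 d -57.4 rms 0.117 sig [0.055 0.029 0.022]
0.27 [-0.164  0.241  0.456] W 0.291 d -55.8 rms 0.129 sig [0.061 0.032 0.024]
0.3 [-0.191  0.268  0.486] W 0.329 d -54.5 rms 0.141 sig [0.067 0.035 0.026]
0.33 [-0.219  0.296  0.515] W 0.368 d -53.5 rms 0.153 sig [0.073 0.038 0.029]
```

Call:
servo_tool:
  commands:
    - [[-0.002,0.015,0.002],[0.085,0,0.01]]
    - [[0,0.015,0.002],[0.085,0,0]]
    - [[0,0.005,0.001],[0,0,0]]
    - [[0,0,0],[0,0,0]]

```text
time_s: 23.55
eef_pos: [0.5948, 0.1199, 0.2241]
tool_rot: [0.86, 0.113, -0.051, -0.494]
wrist_force: [0.3, -0.2, 0.4]
grip_width: 0.0502
```

```bash
python3 rec.py f; python3 jar.py 71 .05 -.06 60
python3 - <<'E'
from rig import imaging
import cv2
from wp import *
k=imaging.calibration("wrist");cv2.imwrite("pics/n_w.png",imaging.grab_frame("wrist"))
for off in (0,60,-60,120):
    print(off,[wproj(target(11+off,L,0)[0],k).round(0).tolist() for L in(.02,.083)])
E
```

```text
f t 23.55 phi 59.61 tilt 59.58 r 0.1668 x 0.052 F [ 0.26 -0.22  0.4 ] M [-0.867 -0.009 -0.031] tF 0.030 tF-Mx 0.897 w 0.0502
t 23.55 pos [0.5948 0.1199 0.2241] tgt [0.5957 0.1062 0.2144] shift [-0.0027  0.0151 -0.0067] turn [0.007 0.003 0.03 ] F [ 0.31 -0.15  0.4 ] M [-0.842 -0.207 -0.031] w 0.0502
q [ 0.747  0.658 -0.705  1.468 -0.562  1.542 -1.102]
0 [[[233.0, 286.0]], [[230.0, 190.0]]]
60 [[[343.0, 305.0]], [[349.0, 201.0]]]
-60 [[[233.0, 250.0]], [[231.0, 174.0]]]
120 [[[417.0, 277.0]], [[427.0, 190.0]]]
```

View pics/n_w.png

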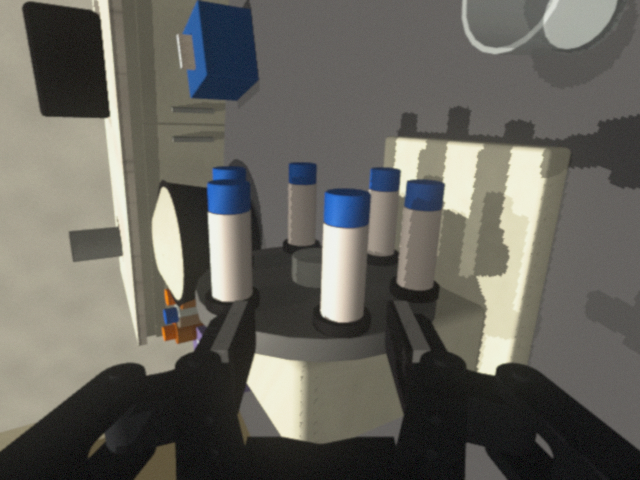

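The target jar is at (346,208), predicted (349,201). I align and descend.

Call:
servo_tool:
  commands:
    - [[-0.002,0.013,0.01],[0.007,0,0.03]]
    - [[0,0,0.025],[0,0,0]]
    - [[0,0,0.025],[0,0,0]]
    - [[0,0,0.008],[0,0,0]]
    - [[0,0,0],[0,0,0]]

```text
time_s: 24.02
eef_pos: [0.5811, 0.1776, 0.1833]
tool_rot: [0.863, 0.105, -0.056, -0.49]
wrist_force: [-0.6, -0.6, -0.2]
grip_width: 0.0497
```

```bash
python3 rec.py f; python3 jar.py 71 .05 .04 60
```

```text
f t 24.02 phi 62.55 tilt 59.14 r 0.0950 x 0.052 F [-0.71 -0.42 -0.16] M [-0.875 -0.031 -0.041] tF -0.018 tF-Mx 0.858 w 0.0497
t 24.02 pos [0.5811 0.1776 0.1833] tgt [0.576  0.1905 0.1644] shift [-0.0021  0.0091  0.0215] turn [0.015 0.004 0.01 ] F [-0.6  -0.57 -0.16] M [-0.845 -0.229 -0.041] w 0.0497
q [ 0.701  0.653 -0.719  1.573 -0.579  1.411 -1.101]
```

Call:
servo_tool:
  commands:
    - [[-0.002,0.009,0.0],[0.015,0,0.01]]
    - [[0,0.001,0.01],[0,0,0]]
    - [[0,0,0.008],[0,0,0]]
    - [[0,0,0],[0,0,0]]

```text
time_s: 24.35
eef_pos: [0.5781, 0.1872, 0.1664]
tool_rot: [0.861, 0.101, -0.057, -0.495]
wrist_force: [-0.6, -0.1, 0.7]
grip_width: 0.0499
```

```bash
python3 rec.py f; python3 jar.py 71 .05 .04 60
```

```text
f t 24.35 phi 70.41 tilt 59.79 r 0.0791 x 0.051 F [-0.64  0.03  0.67] M [-0.928  0.021  0.012] tF 0.027 tF-Mx 0.955 w 0.0499
t 24.35 pos [0.5781 0.1872 0.1664] tgt [0.576  0.1905 0.1644] shift [-0.0013 -0.0001  0.0042] turn [0.004 0.001 0.002] F [-0.63 -0.12  0.67] M [-0.908 -0.191  0.012] w 0.0499
q [ 0.694  0.671 -0.718  1.597 -0.584  1.378 -1.088]
```

Call:
servo_tool:
  commands:
    - [[-0.001,0,0.004],[0.004,0,0]]
    - [[0,0,0],[0,0,0]]
    - [[0,0,0],[0,0,0]]
    - [[0,0,0],[0,0,0]]
    - [[0,0,0],[0,0,0]]
  jaw: 0.0

```text
time_s: 24.77
eef_pos: [0.5765, 0.1903, 0.1651]
tool_rot: [0.859, 0.1, -0.057, -0.498]
wrist_force: [-0.3, 1.2, -0.0]
grip_width: 0.0241
```

```bash
sed -i 's/^lab=.*/lab=sys.argv[1]; off=float(sys.argv[2]) if len(sys.argv)>2 else 0/; s/d=dict(lab=lab,/d=dict(lab=lab,off=off,/' rec.py; python3 rec.py s -49
```

```text
s t 24.77 phi 70.69 tilt 60.16 r 0.0756 x 0.050 F [-0.07  1.21 -0.03] M [-0.881  0.033  0.049] tF 0.005 tF-Mx 0.886 w 0.0241
```

Call:
servo_tool:
  commands:
    - [[0,-0.0006,-0.0002],[-0.0167,0,0]]
    - [[0,-0.0006,-0.0002],[-0.0167,0,0]]
    - [[0,-0.0006,-0.0002],[-0.0167,0,0]]
    - [[0,-0.0006,-0.0002],[-0.0167,0,0]]
    - [[0,-0.0006,-0.0002],[-0.0167,0,0]]

```text
time_s: 25.18
eef_pos: [0.5764, 0.1907, 0.1681]
tool_rot: [0.881, 0.102, -0.053, -0.459]
wrist_force: [-0.3, 1.0, -0.5]
grip_width: 0.0242
```

```bash
python3 rec.py - -49
```

```text
- t 25.18 phi 65.75 tilt 55.01 r 0.0757 x 0.050 F [-0.05  1.   -0.53] M [-0.706 -0.024  0.047] tF -0.011 tF-Mx 0.695 w 0.0242
```

Call:
servo_tool:
  commands:
    - [[0,-0.0006,-0.0002],[-0.0167,0,0]]
    - [[0,-0.0006,-0.0002],[-0.0167,0,0]]
    - [[0,-0.0006,-0.0002],[-0.0167,0,0]]
    - [[0,-0.0006,-0.0002],[-0.0167,0,0]]

```text
time_s: 25.52
eef_pos: [0.5762, 0.1914, 0.1711]
tool_rot: [0.898, 0.105, -0.048, -0.425]
wrist_force: [0.7, 1.2, -1.4]
grip_width: 0.0239
```

```bash
python3 rec.py - -49
```

```text
- t 25.52 phi 61.25 tilt 50.64 r 0.0758 x 0.050 F [ 0.96  0.97 -1.41] M [-0.712  0.075  0.058] tF -0.039 tF-Mx 0.672 w 0.0239
```

Call:
servo_tool:
  commands:
    - [[0,-0.0006,-0.0002],[-0.0167,0,0]]
    - [[0,-0.0006,-0.0002],[-0.0167,0,0]]
    - [[0,-0.0006,-0.0002],[-0.0167,0,0]]
    - [[0,-0.0006,-0.0002],[-0.0167,0,0]]

```text
time_s: 25.85
eef_pos: [0.5761, 0.1923, 0.1739]
tool_rot: [0.913, 0.106, -0.044, -0.391]
wrist_force: [-0.8, 0.3, -0.1]
grip_width: 0.0242
```

```bash
python3 rec.py - -49
```

```text
- t 25.85 phi 56.83 tilt 46.36 r 0.0759 x 0.050 F [-0.72  0.43 -0.11] M [-0.626  0.081  0.119] tF 0.002 tF-Mx 0.628 w 0.0242
```

Call:
servo_tool:
  commands:
    - [[0,-0.0006,-0.0002],[-0.0167,0,0]]
    - [[0,-0.0006,-0.0002],[-0.0167,0,0]]
    - [[0,-0.0006,-0.0002],[-0.0167,0,0]]
    - [[0,-0.0006,-0.0002],[-0.0167,0,0]]

```text
time_s: 26.18
eef_pos: [0.5758, 0.1934, 0.1767]
tool_rot: [0.927, 0.108, -0.04, -0.357]
wrist_force: [-0.6, 0.9, -0.9]
grip_width: 0.0242
```

```bash
python3 rec.py - -49
```

```text
- t 26.18 phi 52.45 tilt 42.12 r 0.0760 x 0.051 F [-0.38  0.98 -0.88] M [-0.523  0.094  0.157] tF -0.013 tF-Mx 0.510 w 0.0242
```

Call:
servo_tool:
  commands:
    - [[0,-0.0006,-0.0002],[-0.0167,0,0]]
    - [[0,-0.0006,-0.0002],[-0.0167,0,0]]
    - [[0,-0.0006,-0.0002],[-0.0167,0,0]]
    - [[0,-0.0006,-0.0002],[-0.0167,0,0]]

```text
time_s: 26.52
eef_pos: [0.5755, 0.1947, 0.1793]
tool_rot: [0.94, 0.109, -0.036, -0.322]
wrist_force: [-1.2, -0.3, 0.3]
grip_width: 0.0238
```

```bash
python3 rec.py - -49
```

```text
- t 26.52 phi 48.06 tilt 37.87 r 0.0761 x 0.051 F [-1.18  0.02  0.32] M [-0.508  0.133  0.116] tF 0.011 tF-Mx 0.519 w 0.0238
```

Call:
servo_tool:
  commands:
    - [[0,-0.0006,-0.0002],[-0.0167,0,0]]
    - [[0,-0.0006,-0.0002],[-0.0167,0,0]]
    - [[0,-0.0006,-0.0002],[-0.0167,0,0]]
    - [[0,-0.0006,-0.0002],[-0.0167,0,0]]

```text
time_s: 26.85
eef_pos: [0.5752, 0.1962, 0.1818]
tool_rot: [0.951, 0.111, -0.032, -0.287]
wrist_force: [0.3, -0.4, 0.2]
grip_width: 0.024
```

```bash
python3 rec.py - -49
```

```text
- t 26.85 phi 43.74 tilt 33.61 r 0.0763 x 0.051 F [ 0.16 -0.47  0.23] M [-0.441  0.135  0.124] tF -0.003 tF-Mx 0.437 w 0.0240
```

Call:
servo_tool:
  commands:
    - [[0,-0.0006,-0.0002],[-0.0167,0,0]]
    - [[0,-0.0006,-0.0002],[-0.0167,0,0]]
    - [[0,-0.0006,-0.0002],[-0.0167,0,0]]
    - [[0,-0.0006,-0.0002],[-0.0167,0,0]]

```text
time_s: 27.18
eef_pos: [0.5748, 0.1979, 0.1842]
tool_rot: [0.961, 0.112, -0.028, -0.252]
wrist_force: [-0.5, -0.8, 0.5]
grip_width: 0.024
```

```bash
python3 rec.py - -49
```

```text
- t 27.18 phi 39.35 tilt 29.36 r 0.0764 x 0.051 F [-0.71 -0.67  0.51] M [-0.445  0.187  0.19 ] tF -0.002 tF-Mx 0.444 w 0.0240
```

Call:
servo_tool:
  commands:
    - [[0,-0.0006,-0.0002],[-0.0167,0,0]]
    - [[0,-0.0006,-0.0002],[-0.0167,0,0]]
    - [[0,-0.0006,-0.0002],[-0.0167,0,0]]
    - [[0,-0.0006,-0.0002],[-0.0167,0,0]]

```text
time_s: 27.52
eef_pos: [0.5744, 0.1997, 0.1865]
tool_rot: [0.97, 0.113, -0.023, -0.216]
wrist_force: [-1.5, 0.5, 0.2]
grip_width: 0.024
```

```bash
python3 rec.py - -49
```

```text
- t 27.52 phi 35.00 tilt 25.11 r 0.0766 x 0.051 F [-1.36  0.79  0.25] M [-0.321  0.209  0.115] tF 0.028 tF-Mx 0.349 w 0.0240
```

Call:
servo_tool:
  commands:
    - [[0,-0.0006,-0.0002],[-0.0167,0,0]]
    - [[0,-0.0006,-0.0002],[-0.0167,0,0]]
    - [[0,-0.0006,-0.0002],[-0.0167,0,0]]
    - [[0,-0.0006,-0.0002],[-0.0167,0,0]]

```text
time_s: 27.85
eef_pos: [0.5739, 0.2018, 0.1887]
tool_rot: [0.977, 0.114, -0.019, -0.18]
wrist_force: [0.3, -0.5, 1.4]
grip_width: 0.0242
```

```bash
python3 rec.py - -49
```

```text
- t 27.85 phi 30.62 tilt 20.85 r 0.0768 x 0.051 F [ 0.21 -0.56  1.37] M [-0.331  0.22   0.198] tF 0.018 tF-Mx 0.348 w 0.0242
```

Call:
servo_tool:
  commands:
    - [[0,-0.0006,-0.0002],[-0.0167,0,0]]
    - [[0,-0.0006,-0.0002],[-0.0167,0,0]]
    - [[0,-0.0006,-0.0002],[-0.0167,0,0]]
    - [[0,-0.0006,-0.0002],[-0.0167,0,0]]

```text
time_s: 28.18
eef_pos: [0.5734, 0.2039, 0.1906]
tool_rot: [0.983, 0.114, -0.015, -0.144]
wrist_force: [-0.5, -0.8, 0.5]
grip_width: 0.0236
```

```bash
python3 rec.py - -49; python3 fitd.py
```

```text
- t 28.18 phi 26.32 tilt 16.60 r 0.0770 x 0.051 F [-0.66 -0.64  0.46] M [-0.299  0.274  0.161] tF -0.009 tF-Mx 0.289 w 0.0236
k 1.054
0.0 [0.035 0.031 0.181] W 0.047 d -138.5 rms 0.062 sig [0.025 0.012 0.011]
0.03 [0.011 0.057 0.21 ] W 0.058 d -100.6 rms 0.062 sig [0.025 0.012 0.011]
0.06 [-0.014  0.084  0.24 ] W 0.085 d -80.7 rms 0.065 sig [0.026 0.013 0.011]
0.09 [-0.038  0.11   0.27 ] W 0.116 d -70.9 rms 0.07 sig [0.028 0.014 0.012]
0.12 [-0.063  0.136  0.299] W 0.15 d -65.3 rms 0.077 sig [0.031 0.015 0.014]
0.15 [-0.087  0.162  0.329] W 0.184 d -61.8 rms 0.085 sig [0.035 0.017 0.015]
0.18 [-0.112  0.189  0.358] W 0.219 d -59.4 rms 0.094 sig [0.038 0.019 0.017]
0.21 [-0.136  0.215  0.388] W 0.254 d -57.7 rms 0.104 sig [0.042 0.021 0.018]
0.24 [-0.16   0.241  0.417] W 0.29 d -56.4 rms 0.114 sig [0.046 0.023 0.02 ]
0.27 [-0.185  0.267  0.447] W 0.325 d -55.3 rms 0.125 sig [0.051 0.025 0.022]
0.3 [-0.209  0.294  0.476] W 0.361 d -54.5 rms 0.136 sig [0.055 0.027 0.024]
0.33 [-0.234  0.32   0.506] W 0.396 d -53.8 rms 0.147 sig [0.06  0.03  0.026]
```

Call:
servo_tool:
  commands:
    - [[0,-0.0006,-0.0002],[-0.0167,0,0]]
    - [[0,-0.0006,-0.0002],[-0.0167,0,0]]
    - [[0,-0.0006,-0.0002],[-0.0167,0,0]]
    - [[0,-0.0006,-0.0002],[-0.0167,0,0]]
    - [[0,-0.0006,-0.0002],[-0.0167,0,0]]

```text
time_s: 28.6
eef_pos: [0.5728, 0.2067, 0.1929]
tool_rot: [0.989, 0.115, -0.009, -0.098]
wrist_force: [-0.6, -1.2, 2.0]
grip_width: 0.024
```

```bash
python3 rec.py - -49
```

```text
- t 28.60 phi 20.94 tilt 11.28 r 0.0772 x 0.051 F [-0.89 -1.06  1.98] M [-0.222  0.315  0.162] tF 0.004 tF-Mx 0.226 w 0.0240
```

Call:
servo_tool:
  commands:
    - [[0,-0.0006,-0.0002],[-0.0167,0,0]]
    - [[0,-0.0006,-0.0002],[-0.0167,0,0]]
    - [[0,-0.0006,-0.0002],[-0.0167,0,0]]
    - [[0,-0.0006,-0.0002],[-0.0167,0,0]]
    - [[0,-0.0006,-0.0002],[-0.0167,0,0]]

```text
time_s: 29.02
eef_pos: [0.5721, 0.2098, 0.1948]
tool_rot: [0.992, 0.115, -0.004, -0.052]
wrist_force: [-1.0, -1.5, 2.0]
grip_width: 0.0241
```

```bash
python3 rec.py - -49
```

```text
- t 29.02 phi 15.54 tilt 5.96 r 0.0774 x 0.051 F [-1.37 -1.27  1.95] M [-0.133  0.367  0.138] tF -0.012 tF-Mx 0.122 w 0.0241
```

Call:
servo_tool:
  commands:
    - [[0,-0.0006,-0.0002],[-0.0167,0,0]]
    - [[0,-0.0006,-0.0002],[-0.0167,0,0]]
    - [[0,-0.0006,-0.0002],[-0.0167,0,0]]
    - [[0,-0.0006,-0.0002],[-0.0167,0,0]]
    - [[0,-0.0006,-0.0002],[-0.0167,0,0]]

```text
time_s: 29.43
eef_pos: [0.5714, 0.2131, 0.1965]
tool_rot: [0.993, 0.115, 0.002, -0.006]
wrist_force: [-1.8, -1.4, 2.6]
grip_width: 0.0239
```

```bash
python3 rec.py - -49
```

```text
- t 29.43 phi 10.19 tilt 0.64 r 0.0777 x 0.051 F [-2.12 -0.97  2.59] M [-0.085  0.309  0.11 ] tF -0.001 tF-Mx 0.084 w 0.0239
```

Call:
servo_tool:
  commands:
    - [[0,-0.0006,-0.0002],[-0.0167,0,0]]
    - [[0,-0.0006,-0.0002],[-0.0167,0,0]]
    - [[0,-0.0006,-0.0002],[-0.0167,0,0]]
    - [[0,-0.0006,-0.0002],[-0.0167,0,0]]
    - [[0,-0.0006,-0.0002],[-0.0167,0,0]]

```text
time_s: 29.85
eef_pos: [0.5706, 0.2165, 0.1978]
tool_rot: [0.993, 0.115, 0.007, 0.04]
wrist_force: [-2.7, -0.9, 2.5]
grip_width: 0.024
```

```bash
python3 rec.py - -49
```

```text
- t 29.85 phi 4.81 tilt -4.68 r 0.0780 x 0.051 F [-2.79 -0.28  2.5 ] M [-0.057  0.407  0.102] tF 0.014 tF-Mx 0.071 w 0.0240
```

Call:
servo_tool:
  commands:
    - [[0,-0.0006,-0.0002],[-0.0167,0,0]]
    - [[0,-0.0006,-0.0002],[-0.0167,0,0]]
    - [[0,-0.0006,-0.0002],[-0.0167,0,0]]
    - [[0,-0.0006,-0.0002],[-0.0167,0,0]]
    - [[0,-0.0006,-0.0002],[-0.0167,0,0]]

```text
time_s: 30.27
eef_pos: [0.5698, 0.2199, 0.1988]
tool_rot: [0.99, 0.115, 0.013, 0.086]
wrist_force: [-0.6, -1.1, 3.2]
grip_width: 0.0238
```

```bash
python3 rec.py - -49
```

```text
- t 30.27 phi -0.51 tilt -10.00 r 0.0782 x 0.051 F [-0.84 -0.9   3.17] M [-0.013  0.466  0.122] tF -0.015 tF-Mx -0.002 w 0.0238
```

Call:
servo_tool:
  commands:
    - [[0,-0.0006,-0.0002],[-0.0167,0,0]]
    - [[0,-0.0006,-0.0002],[-0.0167,0,0]]
    - [[0,-0.0006,-0.0002],[-0.0167,0,0]]
    - [[0,-0.0006,-0.0002],[-0.0167,0,0]]
    - [[0,-0.0006,-0.0002],[-0.0167,0,0]]

```text
time_s: 30.68
eef_pos: [0.5689, 0.2235, 0.1995]
tool_rot: [0.984, 0.114, 0.018, 0.132]
wrist_force: [-1.2, -0.3, 3.8]
grip_width: 0.0239
```

```bash
python3 rec.py - -49
```

```text
- t 30.68 phi -5.81 tilt -15.32 r 0.0785 x 0.051 F [-1.26 -0.01  3.77] M [0.019 0.509 0.111] tF 0.010 tF-Mx -0.010 w 0.0239
```

Call:
servo_tool:
  commands:
    - [[0,-0.0006,-0.0002],[-0.0167,0,0]]
    - [[0,-0.0006,-0.0002],[-0.0167,0,0]]
    - [[0,-0.0006,-0.0002],[-0.0167,0,0]]
    - [[0,-0.0006,-0.0002],[-0.0167,0,0]]
    - [[0,-0.0006,-0.0002],[-0.0167,0,0]]

```text
time_s: 31.1
eef_pos: [0.5681, 0.227, 0.1998]
tool_rot: [0.977, 0.113, 0.024, 0.178]
wrist_force: [-1.9, -0.6, 4.2]
grip_width: 0.024
```

```bash
python3 rec.py - -49; python3 jar.py 0 | tail -1
```

```text
- t 31.10 phi -11.10 tilt -20.64 r 0.0787 x 0.051 F [-1.95 -0.18  4.25] M [0.011 0.482 0.074] tF -0.012 tF-Mx -0.023 w 0.0240
q [-0.155  0.387 -0.618  1.493  0.534  1.528 -2.174]
```

Call:
servo_tool:
  commands:
    - [[0,-0.0006,-0.0002],[-0.0167,0,0]]
    - [[0,-0.0006,-0.0002],[-0.0167,0,0]]
    - [[0,-0.0006,-0.0002],[-0.0167,0,0]]
    - [[0,-0.0006,-0.0002],[-0.0167,0,0]]
    - [[0,-0.0006,-0.0002],[-0.0167,0,0]]

```text
time_s: 31.52
eef_pos: [0.5673, 0.2306, 0.1998]
tool_rot: [0.968, 0.112, 0.029, 0.223]
wrist_force: [-2.3, -0.4, 3.2]
grip_width: 0.0237
```

```bash
python3 rec.py - -49; python3 jar.py 0 | tail -1
```

```text
- t 31.52 phi -16.37 tilt -25.96 r 0.0789 x 0.051 F [-2.3   0.09  3.25] M [ 0.022  0.477 -0.002] tF -0.012 tF-Mx -0.034 w 0.0237
q [-0.227  0.424 -0.605  1.474  0.612  1.589 -2.235]
```

```bash
python3 fitd.py
python3 - <<'E'
import json,numpy as np
L=[json.loads(l) for l in open("log.jsonl")];D=.24;k=1.054
for d in L:
  if d["lab"] in "+-":
    g=d["zt"][1]*d["F"][2]-d["zt"][2]*d["F"][1]
    T=d["tF"]-d["M"][0]+D*g-k*np.sin(np.radians(d["tilt"])); s=1 if d["lab"]=="+" else -1
    print(d["lab"],"w %.0f tilt %.0f T %.2f Wsin %.2f (D0 %.2f g %.1f)"%(d["tilt"]+d.get("off",0),d["tilt"],T,-(T-.42*s),T-D*g,g))
E
```

```text
k 1.054
0.0 [-0.167  0.076  0.173] W 0.183 d -24.3 rms 0.133 sig [0.042 0.025 0.024]
0.03 [-0.173  0.097  0.203] W 0.198 d -29.4 rms 0.124 sig [0.039 0.024 0.022]
0.06 [-0.178  0.119  0.234] W 0.214 d -33.7 rms 0.117 sig [0.037 0.022 0.021]
0.09 [-0.183  0.14   0.264] W 0.231 d -37.4 rms 0.112 sig [0.035 0.021 0.02 ]
0.12 [-0.189  0.162  0.294] W 0.249 d -40.6 rms 0.109 sig [0.034 0.021 0.019]
0.15 [-0.194  0.184  0.325] W 0.267 d -43.4 rms 0.108 sig [0.034 0.021 0.019]
0.18 [-0.2    0.205  0.355] W 0.286 d -45.8 rms 0.109 sig [0.034 0.021 0.019]
0.21 [-0.205  0.227  0.385] W 0.306 d -47.9 rms 0.113 sig [0.036 0.021 0.02 ]
0.24 [-0.21   0.248  0.416] W 0.325 d -49.7 rms 0.119 sig [0.037 0.023 0.021]
0.27 [-0.216  0.27   0.446] W 0.346 d -51.4 rms 0.126 sig [0.04  0.024 0.022]
0.3 [-0.221  0.291  0.476] W 0.366 d -52.8 rms 0.135 sig [0.043 0.026 0.024]
0.33 [-0.227  0.313  0.506] W 0.386 d -54.1 rms 0.145 sig [0.046 0.028 0.026]
+ w 21 tilt 21 T 0.49 Wsin -0.07 (D0 0.26 g 0.9)
+ w 27 tilt 27 T 0.57 Wsin -0.15 (D0 0.27 g 1.2)
+ w 30 tilt 30 T 0.82 Wsin -0.40 (D0 0.31 g 2.1)
+ w 33 tilt
[... 1584 characters left out ...]
-0.34 (D0 -0.13 g 0.2)
- w -15 tilt 34 T -0.21 Wsin -0.21 (D0 -0.15 g -0.3)
- w -20 tilt 29 T -0.15 Wsin -0.27 (D0 -0.07 g -0.3)
- w -24 tilt 25 T 0.10 Wsin -0.52 (D0 -0.10 g 0.8)
- w -28 tilt 21 T -0.04 Wsin -0.38 (D0 -0.03 g -0.0)
- w -32 tilt 17 T -0.13 Wsin -0.29 (D0 -0.01 g -0.5)
- w -38 tilt 11 T -0.14 Wsin -0.28 (D0 0.02 g -0.7)
- w -43 tilt 6 T -0.24 Wsin -0.18 (D0 0.01 g -1.1)
- w -48 tilt 1 T -0.15 Wsin -0.27 (D0 0.07 g -0.9)
- w -54 tilt -5 T 0.04 Wsin -0.46 (D0 0.16 g -0.5)
- w -59 tilt -10 T -0.16 Wsin -0.26 (D0 0.18 g -1.4)
- w -64 tilt -15 T 0.03 Wsin -0.45 (D0 0.27 g -1.0)
- w -70 tilt -21 T -0.05 Wsin -0.37 (D0 0.35 g -1.7)
- w -75 tilt -26 T 0.11 Wsin -0.53 (D0 0.43 g -1.3)
```

Call:
servo_tool:
  commands:
    - [[0,0,0],[0,0,0]]
    - [[0,0,0],[0,0,0]]
    - [[0,0,-0.01],[0,0,0]]
    - [[0,0,-0.03],[0,0,0]]
    - [[0,0,-0.035],[0,0,0]]
    - [[0,0,-0.02],[0,0,0]]
    - [[0,0,0],[0,0,0]]
    - [[0,0,0],[0,0,0]]
  jaw: 0.05

```text
time_s: 32.18
eef_pos: [0.5569, 0.273, 0.2846]
tool_rot: [0.968, 0.112, 0.027, 0.222]
wrist_force: [1.1, -0.2, -0.0]
grip_width: 0.05
```

```bash
python3 rec.py f
python3 - <<'E'
from rig import imaging
import cv2
from wp import *
k=imaging.calibration("wrist");cv2.imwrite("pics/o_w.png",imaging.grab_frame("wrist"))
for off in (60,0,120):
    print(off,[wproj(target(-75+off,L,0)[0],k).round(0).tolist() for L in(.02,.083)])
E
python3 rec.py f
```

```text
f t 32.18 phi -22.28 tilt -25.83 r 0.1736 x 0.050 F [ 1.05 -0.5  -0.03] M [ 0.46  -0.013 -0.005] tF -0.060 tF-Mx -0.520 w 0.0500
60 [[[324.0, 298.0]], [[325.0, 196.0]]]
0 [[[218.0, 283.0]], [[211.0, 190.0]]]
120 [[[401.0, 270.0]], [[407.0, 184.0]]]
f t 32.23 phi -22.26 tilt -25.83 r 0.1736 x 0.050 F [-0.74  0.56  0.48] M [ 0.504  0.036 -0.006] tF 0.047 tF-Mx -0.457 w 0.0500
```

Call:
servo_tool:
  commands:
    - [[0,0,0],[0,0,0]]

```text
time_s: 32.32
eef_pos: [0.5569, 0.2724, 0.2839]
tool_rot: [0.968, 0.112, 0.027, 0.222]
wrist_force: [-0.6, -0.3, 0.4]
grip_width: 0.0501
```

```bash
python3 rec.py f
```

```text
f t 32.32 phi -22.19 tilt -25.86 r 0.1727 x 0.050 F [-0.61 -0.13  0.36] M [ 0.454  0.021 -0.032] tF -0.034 tF-Mx -0.488 w 0.0501
```

View pics/o_w.png

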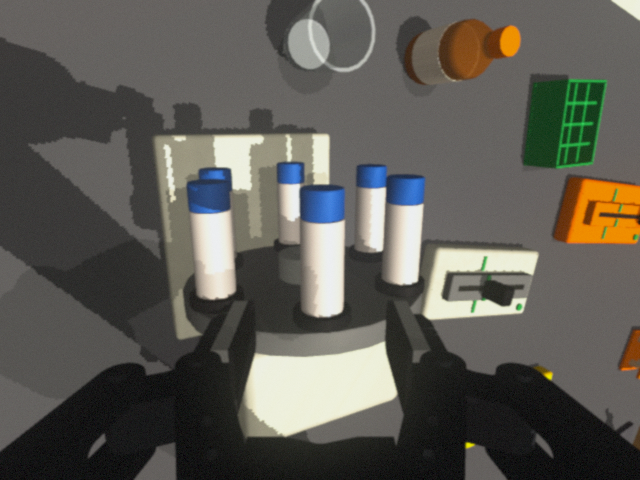

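```bash
cat > ml.py <<'E'
import json,numpy as np
L=[json.loads(l) for l in open("log.jsonl")]
Fr=[d for d in L if d["lab"]=="f"]
Fm=np.array([d["F"] for d in Fr]);print("free F mean",Fm.mean(0).round(2),"std",Fm.std(0).round(2))
st=np.array([np.sin(np.radians(d["tilt"])) for d in Fr]);mx=np.array([d["M"][0] for d in Fr])
k=-(st@mx)/(st@st);print("k",k.round(3),"Mres",(mx+k*st).std().round(3))
W=[d for d in L if d["lab"] in "+-"][1:]
t=np.radians([d["tilt"] for d in W]);w=t+np.radians([d.get("off",0) for d in W]);s=np.array([1 if d["lab"]=="+" else -1 for d in W])
g=np.array([d["zt"][1]*d["F"][2]-d["zt"][2]*d["F"][1] for d in W])
y0=np.array([d["tF"]-d["M"][0] for d in W])-k*np.sin(t)-.42*s
A=np.c_[np.sin(w),np.cos(w)]
sF=.6
out=[]
for D in np.arange(.1,.45,.01):
  b=y0+D*g; v=.045**2+(D+.03)**2*sF**2
  x=np.linalg.lstsq(A,b,rcond=None)[0];e=b-A@x
  out.append((.5*(e@e)/v+.5*len(b)*np.log(v),D,*x,e.std()))
m=min(o[0] for o in out)
for o in out[::2]: print("D %.2f nll %.1f W %.3f d %.1f rms %.3f"%(o[1],o[0]-m,np.hypot(o[2],o[3]),np.degrees(np.arctan2(-o[3],-o[2])),o[4]))
# grid posterior with W prior
H=np.radians(np.arange(-180,180,2));P=np.zeros(len(H))
for D in np.arange(.1,.45,.02):
  b=y0+D*g; v=.045**2+(D+.03)**2*sF**2
  for Wt in np.arange(.268,.384,.012):
    for i,h in enumerate(H):
      e=b+Wt*np.sin(w+h); P[i]+=np.exp(-(.5*(e@e)/v+.5*len(b)*np.log(v)-m))
P/=P.sum(); c=(P*np.exp(1j*H)).sum();print("posterior d mean %.1f sd %.1f"%(np.degrees(np.angle(c)),np.degrees(np.sqrt(2*(1-abs(c))))))
E
python3 ml.py; python3 jar.py 45 .05 -.06 45
```

```text
free F mean [-0.29  0.09  0.25] std [0.59 0.5  0.44]
k 1.06 Mres 0.043
D 0.10 nll 39.9 W 0.374 d -34.9 rms 0.162
D 0.12 nll 20.0 W 0.366 d -36.7 rms 0.149
D 0.14 nll 8.7 W 0.359 d -38.6 rms 0.138
D 0.16 nll 2.8 W 0.352 d -40.5 rms 0.128
D 0.18 nll 0.3 W 0.346 d -42.5 rms 0.121
D 0.20 nll 0.1 W 0.340 d -44.5 rms 0.117
D 0.22 nll 1.3 W 0.335 d -46.6 rms 0.116
D 0.24 nll 3.3 W 0.330 d -48.8 rms 0.118
D 0.26 nll 5.9 W 0.325 d -51.1 rms 0.124
D 0.28 nll 8.9 W 0.321 d -53.4 rms 0.132
D 0.30 nll 12.1 W 0.318 d -55.8 rms 0.143
D 0.32 nll 15.4 W 0.315 d -58.2 rms 0.155
D 0.34 nll 18.7 W 0.313 d -60.7 rms 0.169
D 0.36 nll 22.0 W 0.311 d -63.2 rms 0.184
D 0.38 nll 25.2 W 0.310 d -65.7 rms 0.200
D 0.40 nll 28.4 W 0.310 d -68.2 rms 0.216
D 0.42 nll 31.5 W 0.310 d -70.7 rms 0.233
D 0.44 nll 34.5 W 0.310 d -73.3 rms 0.250
posterior d mean -45.2 sd 5.7
t 32.32 pos [0.5569 0.2724 0.2839] tgt [0.5895 0.1329 0.2555] shift [-0.0002  0.1165  0.0881] turn [ 1.237 -0.002  0.   ] F [-0.57 -0.27  0.36] M [ 0.437  0.124 -0.032] w 0.0501
q [-0.3    0.43  -0.622  1.298  0.604  1.767 -2.218]
```

Call:
servo_tool:
  commands:
    - [[0,0.014,0.001],[0.11,0,0]]
    - [[0,0.014,0.001],[0.11,0,0]]
    - [[0,0.014,0.001],[0.11,0,0]]
    - [[0,0.014,0.001],[0.11,0,0]]
    - [[0,0.014,0.001],[0.11,0,0]]
    - [[0,0.014,0.001],[0.11,0,0]]
    - [[0,0.014,0.001],[0.11,0,0]]
    - [[0,0.014,0.001],[0.11,0,0]]

```text
time_s: 32.98
eef_pos: [0.5775, 0.1747, 0.2747]
tool_rot: [0.965, 0.121, -0.028, -0.229]
wrist_force: [0.4, -0.1, -1.2]
grip_width: 0.0501
```

```bash
python3 jar.py 45 .05 -.06 45
```

```text
t 32.98 pos [0.5775 0.1747 0.2747] tgt [0.5895 0.1329 0.2555] shift [ 0.0012  0.0474 -0.0024] turn [0.319 0.01  0.017] F [ 0.45 -0.15 -1.24] M [-0.429 -0.122 -0.045] w 0.0501
q [ 0.45   0.303 -0.628  1.473 -0.29   1.468 -1.444]
```

Call:
servo_tool:
  commands:
    - [[0,0.014,0.0],[0.1,0,0.01]]
    - [[0,0.014,0.0],[0.1,0,0]]
    - [[0,0.013,0.0],[0.1,0,0]]
    - [[0,0.002,0],[0.01,0,0]]
    - [[0,0,0],[0,0,0]]

```text
time_s: 33.4
eef_pos: [0.5879, 0.1177, 0.2394]
tool_rot: [0.918, 0.092, -0.047, -0.383]
wrist_force: [0.0, 0.2, 1.2]
grip_width: 0.0499
```

```bash
python3 rec.py f; python3 jar.py 45 .05 -.06 45
python3 - <<'E'
from rig import imaging
import cv2
from wp import *
k=imaging.calibration("wrist");cv2.imwrite("pics/p_w.png",imaging.grab_frame("wrist"))
for off in (60,180,120):
    print(off,[wproj(target(-75+off,L,0)[0],k).round(0).tolist() for L in(.02,.083)])
E
```

```text
f t 33.40 phi 52.14 tilt 45.36 r 0.1752 x 0.045 F [0.08 0.21 1.16] M [-0.629 -0.017 -0.028] tF 0.144 tF-Mx 0.773 w 0.0499
t 33.4 pos [0.5879 0.1177 0.2394] tgt [0.5895 0.1329 0.2555] shift [ 0.0044 -0.0217 -0.0009] turn [-0.006 -0.005 -0.028] F [0.03 0.22 1.16] M [-0.608 -0.16  -0.028] w 0.0499
q [ 0.636  0.466 -0.6    1.493 -0.498  1.511 -1.22 ]
60 [[[198.0, 272.0]], [[188.0, 182.0]]]
180 [[[384.0, 267.0]], [[386.0, 177.0]]]
120 [[[286.0, 291.0]], [[281.0, 188.0]]]
```

View pics/p_w.png

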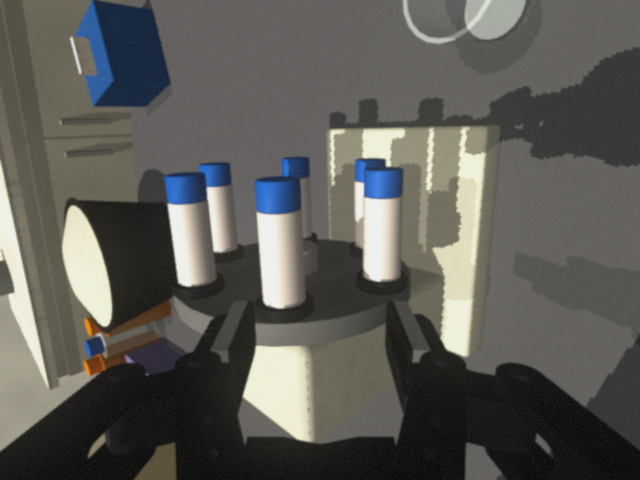

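Call:
servo_tool:
  commands:
    - [[0.004,-0.021,0],[-0.006,0,-0.028]]
    - [[0,0,0.015],[0,0,0]]
    - [[0,0,0.025],[0,0,0]]
    - [[0,0,0.01],[0,0,0]]
    - [[0,0,0],[0,0,0]]

```text
time_s: 33.87
eef_pos: [0.5799, 0.1795, 0.2262]
tool_rot: [0.918, 0.114, -0.038, -0.377]
wrist_force: [-0.3, 0.3, 0.5]
grip_width: 0.0497
```

```bash
python3 rec.py f; python3 jar.py 45 .05 .04 45
```

```text
f t 33.87 phi 38.74 tilt 44.56 r 0.1214 x 0.051 F [-0.2   0.34  0.53] M [-0.703 -0.054  0.009] tF 0.048 tF-Mx 0.751 w 0.0497
t 33.87 pos [0.5799 0.1795 0.2262] tgt [0.5733 0.2018 0.1847] shift [-0.0017  0.0125  0.0458] turn [ 0.008 -0.004  0.019] F [-0.28  0.28  0.53] M [-0.672 -0.213  0.009] w 0.0497
q [ 0.58   0.44  -0.636  1.557 -0.511  1.417 -1.224]
```

Call:
servo_tool:
  commands:
    - [[-0.002,0.0105,0],[0.008,0,0.019]]
    - [[0,0,0.005],[0,0,0]]
    - [[0,0,0],[0,0,0]]

```text
time_s: 34.12
eef_pos: [0.5786, 0.1798, 0.2193]
tool_rot: [0.918, 0.11, -0.041, -0.38]
wrist_force: [0.8, 0.4, 0.6]
grip_width: 0.05
```

```bash
python3 rec.py f; python3 jar.py 45 .05 .04 45
```

```text
f t 34.12 phi 40.77 tilt 44.90 r 0.1157 x 0.050 F [0.83 0.21 0.59] M [-0.698  0.006 -0.006] tF 0.040 tF-Mx 0.738 w 0.0500
t 34.12 pos [0.5786 0.1798 0.2193] tgt [0.5733 0.2018 0.1847] shift [-0.0003  0.0084  0.0404] turn [ 0.002 -0.003  0.009] F [0.77 0.39 0.59] M [-0.681 -0.153 -0.006] w 0.05
q [ 0.581  0.446 -0.634  1.566 -0.513  1.409 -1.224]
```

Call:
servo_tool:
  commands:
    - [[0,0.0085,0.005],[0.002,0,0.009]]
    - [[0,0.001,0.014],[0,0,0]]
    - [[0,0,0.014],[0,0,0]]
    - [[0,0,0.003],[0,0,0]]
    - [[0,0,0],[0,0,0]]

```text
time_s: 34.53
eef_pos: [0.5779, 0.1933, 0.1849]
tool_rot: [0.919, 0.101, -0.04, -0.379]
wrist_force: [0.2, 1.3, 0.6]
grip_width: 0.0499
```

```bash
python3 rec.py f; python3 jar.py 45 .05 .04 45
```

```text
f t 34.53 phi 49.46 tilt 44.84 r 0.0819 x 0.053 F [0.51 1.21 0.61] M [-0.735  0.03  -0.034] tF 0.051 tF-Mx 0.786 w 0.0499
t 34.53 pos [0.5779 0.1933 0.1849] tgt [0.5733 0.2018 0.1847] shift [-0.0026 -0.0065  0.0066] turn [ 0.003 -0.01  -0.006] F [0.22 1.3  0.61] M [-0.723 -0.138 -0.034] w 0.0499
q [ 0.563  0.469 -0.633  1.612 -0.512  1.335 -1.217]
```

Call:
servo_tool:
  commands:
    - [[-0.002,-0.006,0.005],[0.003,-0.01,-0.006]]
    - [[0,0,0.002],[0,0,0]]
    - [[0,0,0],[0,0,0]]

```text
time_s: 34.78
eef_pos: [0.5749, 0.2003, 0.1842]
tool_rot: [0.918, 0.105, -0.044, -0.38]
wrist_force: [0.6, -0.5, -0.4]
grip_width: 0.05
```

Call:
servo_tool:
  commands:
    - [[0,0,0],[0,0,0]]
    - [[0,0,0],[0,0,0]]
    - [[0,0,0],[0,0,0]]
    - [[0,0,0],[0,0,0]]
  jaw: 0.0

```text
time_s: 35.12
eef_pos: [0.5752, 0.2016, 0.1873]
tool_rot: [0.917, 0.106, -0.043, -0.382]
wrist_force: [0.3, 1.9, -2.9]
grip_width: 0.0239
```

```bash
python3 rec.py s; python3 jar.py 45 .05 .04 45
```

```text
s t 35.12 phi 44.09 tilt 45.20 r 0.0772 x 0.052 F [ 0.75  1.79 -2.87] M [-0.878 -0.054 -0.097] tF -0.024 tF-Mx 0.854 w 0.0239
t 35.12 pos [0.5752 0.2016 0.1873] tgt [0.5733 0.2018 0.1847] shift [-0.0017  0.0014  0.0022] turn [-0.004 -0.001  0.001] F [ 0.32  1.92 -2.87] M [-0.843 -0.253 -0.097] w 0.0239
q [ 0.556  0.47  -0.639  1.611 -0.515  1.337 -1.22 ]
```

Call:
servo_tool:
  commands:
    - [[0,-0.0006,0],[-0.0167,0,0]]
    - [[0,-0.0006,0],[-0.0167,0,0]]
    - [[0,-0.0006,0],[-0.0167,0,0]]
    - [[0,-0.0006,0],[-0.0167,0,0]]
    - [[0,-0.0006,0],[-0.0167,0,0]]

```text
time_s: 35.53
eef_pos: [0.5746, 0.2038, 0.1894]
tool_rot: [0.933, 0.107, -0.039, -0.34]
wrist_force: [-0.2, 1.3, 0.1]
grip_width: 0.0238
```

```bash
python3 rec.py - -120
```

```text
- t 35.53 phi 39.15 tilt 40.07 r 0.0773 x 0.052 F [0.09 1.37 0.08] M [-0.485  0.047  0.059] tF 0.042 tF-Mx 0.527 w 0.0238
```

Call:
servo_tool:
  commands:
    - [[0,-0.0006,0],[-0.0167,0,0]]
    - [[0,-0.0006,0],[-0.0167,0,0]]
    - [[0,-0.0006,0],[-0.0167,0,0]]
    - [[0,-0.0006,0],[-0.0167,0,0]]

```text
time_s: 35.87
eef_pos: [0.5741, 0.206, 0.1912]
tool_rot: [0.945, 0.109, -0.034, -0.305]
wrist_force: [-1.5, 0.0, -1.1]
grip_width: 0.0239
```

```bash
python3 rec.py - -120
```

```text
- t 35.87 phi 34.73 tilt 35.75 r 0.0775 x 0.052 F [-1.48  0.38 -1.06] M [-0.372 -0.035  0.029] tF -0.010 tF-Mx 0.361 w 0.0239
```

Call:
servo_tool:
  commands:
    - [[0,-0.0006,0],[-0.0167,0,0]]
    - [[0,-0.0006,0],[-0.0167,0,0]]
    - [[0,-0.0006,0],[-0.0167,0,0]]
    - [[0,-0.0006,0],[-0.0167,0,0]]

```text
time_s: 36.2
eef_pos: [0.5736, 0.2083, 0.1929]
tool_rot: [0.956, 0.11, -0.03, -0.27]
wrist_force: [-0.3, 1.0, -0.6]
grip_width: 0.0243
```

```bash
python3 rec.py - -120
```

```text
- t 36.20 phi 30.41 tilt 31.50 r 0.0777 x 0.052 F [-0.08  1.08 -0.6 ] M [-0.259 -0.026  0.068] tF 0.024 tF-Mx 0.284 w 0.0243
```

Call:
servo_tool:
  commands:
    - [[0,-0.0006,0],[-0.0167,0,0]]
    - [[0,-0.0006,0],[-0.0167,0,0]]
    - [[0,-0.0006,0],[-0.0167,0,0]]
    - [[0,-0.0006,0],[-0.0167,0,0]]

```text
time_s: 36.53
eef_pos: [0.573, 0.2107, 0.1944]
tool_rot: [0.965, 0.111, -0.026, -0.234]
wrist_force: [-0.3, -0.0, -0.3]
grip_width: 0.0239
```

```bash
python3 rec.py - -120
```

```text
- t 36.53 phi 26.11 tilt 27.27 r 0.0779 x 0.052 F [-0.27  0.06 -0.27] M [-0.214  0.007  0.084] tF -0.002 tF-Mx 0.212 w 0.0239
```

Call:
servo_tool:
  commands:
    - [[0,-0.0006,0],[-0.0167,0,0]]
    - [[0,-0.0006,0],[-0.0167,0,0]]
    - [[0,-0.0006,0],[-0.0167,0,0]]
    - [[0,-0.0006,0],[-0.0167,0,0]]

```text
time_s: 36.87
eef_pos: [0.5725, 0.2132, 0.1957]
tool_rot: [0.973, 0.112, -0.022, -0.199]
wrist_force: [-0.0, -0.5, -0.9]
grip_width: 0.0242
```

```bash
python3 rec.py - -120
```

```text
- t 36.87 phi 21.86 tilt 23.04 r 0.0781 x 0.052 F [-0.17 -0.52 -0.94] M [-0.069  0.054  0.09 ] tF -0.031 tF-Mx 0.038 w 0.0242
```

Call:
servo_tool:
  commands:
    - [[0,-0.0006,0],[-0.0167,0,0]]
    - [[0,-0.0006,0],[-0.0167,0,0]]
    - [[0,-0.0006,0],[-0.0167,0,0]]
    - [[0,-0.0006,0],[-0.0167,0,0]]

```text
time_s: 37.2
eef_pos: [0.5718, 0.2158, 0.1967]
tool_rot: [0.98, 0.113, -0.017, -0.162]
wrist_force: [0.1, 1.1, -0.5]
grip_width: 0.0241
```

```bash
python3 rec.py - -120
```

```text
- t 37.20 phi 17.61 tilt 18.81 r 0.0782 x 0.052 F [ 0.32  1.04 -0.52] M [0.002 0.09  0.09 ] tF 0.032 tF-Mx 0.030 w 0.0241
```

Call:
servo_tool:
  commands:
    - [[0,-0.0006,0],[-0.0167,0,0]]
    - [[0,-0.0006,0],[-0.0167,0,0]]
    - [[0,-0.0006,0],[-0.0167,0,0]]
    - [[0,-0.0006,0],[-0.0167,0,0]]

```text
time_s: 37.53
eef_pos: [0.5712, 0.2184, 0.1976]
tool_rot: [0.985, 0.113, -0.013, -0.126]
wrist_force: [0.3, 0.9, -0.9]
grip_width: 0.0237
```

```bash
python3 rec.py - -120
```

```text
- t 37.53 phi 13.39 tilt 14.57 r 0.0784 x 0.052 F [ 0.51  0.79 -0.93] M [0.159 0.137 0.11 ] tF 0.022 tF-Mx -0.137 w 0.0237
```

Call:
servo_tool:
  commands:
    - [[0,-0.0006,0],[-0.0167,0,0]]
    - [[0,-0.0006,0],[-0.0167,0,0]]
    - [[0,-0.0006,0],[-0.0167,0,0]]
    - [[0,-0.0006,0],[-0.0167,0,0]]

```text
time_s: 37.87
eef_pos: [0.5706, 0.221, 0.1983]
tool_rot: [0.989, 0.114, -0.009, -0.09]
wrist_force: [-1.2, -0.9, -0.1]
grip_width: 0.024
```

```bash
python3 rec.py - -120
```

```text
- t 37.87 phi 9.17 tilt 10.34 r 0.0787 x 0.052 F [-1.41 -0.58 -0.12] M [0.242 0.139 0.117] tF -0.023 tF-Mx -0.265 w 0.0240
```

Call:
servo_tool:
  commands:
    - [[0,-0.0006,0],[-0.0167,0,0]]
    - [[0,-0.0006,0],[-0.0167,0,0]]
    - [[0,-0.0006,0],[-0.0167,0,0]]
    - [[0,-0.0006,0],[-0.0167,0,0]]

```text
time_s: 38.2
eef_pos: [0.57, 0.2238, 0.1988]
tool_rot: [0.992, 0.114, -0.005, -0.053]
wrist_force: [-0.4, 0.1, -0.6]
grip_width: 0.0239
```

```bash
python3 rec.py - -120
```

```text
- t 38.20 phi 4.96 tilt 6.11 r 0.0788 x 0.052 F [-0.32  0.19 -0.56] M [0.304 0.069 0.094] tF 0.006 tF-Mx -0.298 w 0.0239
```

Call:
servo_tool:
  commands:
    - [[0,-0.0006,0],[-0.0167,0,0]]
    - [[0,-0.0006,0],[-0.0167,0,0]]
    - [[0,-0.0006,0],[-0.0167,0,0]]
    - [[0,-0.0006,0],[-0.0167,0,0]]

```text
time_s: 38.53
eef_pos: [0.5693, 0.2265, 0.1991]
tool_rot: [0.993, 0.114, -0.0, -0.016]
wrist_force: [-1.2, 0.3, 0.2]
grip_width: 0.0242
```

```bash
python3 rec.py - -120; python3 ml.py
```

```text
- t 38.53 phi 0.76 tilt 1.87 r 0.0791 x 0.052 F [-1.13  0.6   0.24] M [0.401 0.157 0.139] tF 0.023 tF-Mx -0.378 w 0.0242
free F mean [-0.13  0.2   0.37] std [0.6  0.51 0.45]
k 1.036 Mres 0.049
D 0.10 nll 44.1 W 0.327 d -43.8 rms 0.163
D 0.12 nll 21.9 W 0.326 d -45.0 rms 0.152
D 0.14 nll 9.3 W 0.326 d -46.3 rms 0.142
D 0.16 nll 2.9 W 0.326 d -47.5 rms 0.135
D 0.18 nll 0.3 W 0.326 d -48.8 rms 0.130
D 0.20 nll 0.2 W 0.326 d -50.0 rms 0.129
D 0.22 nll 1.7 W 0.326 d -51.3 rms 0.129
D 0.24 nll 4.1 W 0.326 d -52.6 rms 0.133
D 0.26 nll 7.3 W 0.327 d -53.8 rms 0.140
D 0.28 nll 10.8 W 0.328 d -55.0 rms 0.148
D 0.30 nll 14.5 W 0.328 d -56.3 rms 0.159
D 0.32 nll 18.3 W 0.329 d -57.5 rms 0.171
D 0.34 nll 22.2 W 0.331 d -58.7 rms 0.185
D 0.36 nll 26.0 W 0.332 d -60.0 rms 0.199
D 0.38 nll 29.8 W 0.333 d -61.2 rms 0.214
D 0.40 nll 33.5 W 0.335 d -62.4 rms 0.230
D 0.42 nll 37.1 W 0.337 d -63.5 rms 0.247
D 0.44 nll 40.7 W 0.339 d -64.7 rms 0.263
posterior d mean -49.9 sd 4.8
```

Call:
servo_tool:
  commands:
    - [[0,-0.0006,0],[-0.0167,0,0]]
    - [[0,-0.0006,0],[-0.0167,0,0]]
    - [[0,-0.0006,0],[-0.0167,0,0]]
    - [[0,-0.0006,0],[-0.0167,0,0]]

```text
time_s: 38.87
eef_pos: [0.5687, 0.2292, 0.1991]
tool_rot: [0.993, 0.114, 0.004, 0.02]
wrist_force: [-0.9, 0.5, 0.3]
grip_width: 0.024
```

```bash
python3 rec.py - -120
```

```text
- t 38.87 phi -3.42 tilt -2.36 r 0.0792 x 0.052 F [-0.79  0.66  0.33] M [0.473 0.213 0.086] tF 0.025 tF-Mx -0.448 w 0.0240
```

Call:
servo_tool:
  commands:
    - [[0,-0.0006,0],[-0.0167,0,0]]
    - [[0,-0.0006,0],[-0.0167,0,0]]
    - [[0,-0.0006,0],[-0.0167,0,0]]
    - [[0,-0.0006,0],[-0.0167,0,0]]

```text
time_s: 39.2
eef_pos: [0.568, 0.232, 0.199]
tool_rot: [0.992, 0.114, 0.008, 0.057]
wrist_force: [-1.9, 0.4, -0.6]
grip_width: 0.0236
```

```bash
python3 rec.py - -120
```

```text
- t 39.20 phi -7.62 tilt -6.59 r 0.0794 x 0.052 F [-1.72  0.83 -0.56] M [0.548 0.181 0.089] tF 0.036 tF-Mx -0.512 w 0.0236
```

Call:
servo_tool:
  commands:
    - [[0,-0.0006,0],[-0.0167,0,0]]
    - [[0,-0.0006,0],[-0.0167,0,0]]
    - [[0,-0.0006,0],[-0.0167,0,0]]
    - [[0,-0.0006,0],[-0.0167,0,0]]

```text
time_s: 39.53
eef_pos: [0.5674, 0.2347, 0.1986]
tool_rot: [0.989, 0.113, 0.012, 0.094]
wrist_force: [-1.4, -0.8, -0.1]
grip_width: 0.0242
```

```bash
python3 rec.py - -120
```

```text
- t 39.53 phi -11.75 tilt -10.82 r 0.0796 x 0.052 F [-1.51 -0.5  -0.11] M [0.654 0.286 0.115] tF -0.018 tF-Mx -0.672 w 0.0242
```

Call:
servo_tool:
  commands:
    - [[0,-0.0006,0],[-0.0167,0,0]]
    - [[0,-0.0006,0],[-0.0167,0,0]]
    - [[0,-0.0006,0],[-0.0167,0,0]]
    - [[0,-0.0006,0],[-0.0167,0,0]]

```text
time_s: 39.87
eef_pos: [0.5668, 0.2375, 0.1981]
tool_rot: [0.985, 0.113, 0.017, 0.13]
wrist_force: [-1.6, -0.7, -0.0]
grip_width: 0.024
```

```bash
python3 rec.py - -120
```

```text
- t 39.87 phi -15.94 tilt -15.06 r 0.0798 x 0.052 F [-1.74 -0.3  -0.03] M [0.734 0.294 0.083] tF -0.011 tF-Mx -0.745 w 0.0240
```

Call:
servo_tool:
  commands:
    - [[0,-0.0006,0],[-0.0167,0,0]]
    - [[0,-0.0006,0],[-0.0167,0,0]]
    - [[0,-0.0006,0],[-0.0167,0,0]]
    - [[0,-0.0006,0],[-0.0167,0,0]]

```text
time_s: 40.2
eef_pos: [0.5661, 0.2401, 0.1974]
tool_rot: [0.979, 0.112, 0.021, 0.166]
wrist_force: [-1.5, -0.5, 0.3]
grip_width: 0.0239
```

```bash
python3 rec.py - -120
```

```text
- t 40.20 phi -20.08 tilt -19.29 r 0.0800 x 0.052 F [-1.6  -0.19  0.28] M [0.812 0.331 0.034] tF -0.011 tF-Mx -0.823 w 0.0239
```

Call:
servo_tool:
  commands:
    - [[0,-0.0006,0],[-0.0167,0,0]]
    - [[0,-0.0006,0],[-0.0167,0,0]]
    - [[0,-0.0006,0],[-0.0167,0,0]]
    - [[0,-0.0006,0],[-0.0167,0,0]]

```text
time_s: 40.53
eef_pos: [0.5655, 0.2427, 0.1965]
tool_rot: [0.973, 0.111, 0.025, 0.202]
wrist_force: [-1.0, -1.4, -0.2]
grip_width: 0.0238
```

```bash
python3 rec.py - -120
```

```text
- t 40.53 phi -24.22 tilt -23.53 r 0.0802 x 0.052 F [-1.24 -1.13 -0.22] M [ 0.926  0.444 -0.004] tF -0.038 tF-Mx -0.964 w 0.0238
```

Call:
servo_tool:
  commands:
    - [[0,-0.0006,0],[-0.0167,0,0]]
    - [[0,-0.0006,0],[-0.0167,0,0]]
    - [[0,-0.0006,0],[-0.0167,0,0]]
    - [[0,-0.0006,0],[-0.0167,0,0]]

```text
time_s: 40.87
eef_pos: [0.5649, 0.2452, 0.1953]
tool_rot: [0.964, 0.11, 0.029, 0.238]
wrist_force: [-2.2, -0.8, 0.0]
grip_width: 0.024
```

```bash
python3 rec.py - -120; python3 ml.py | tail -1; python3 jar.py 0 | tail -1
```

```text
- t 40.87 phi -28.33 tilt -27.76 r 0.0804 x 0.052 F [-2.32 -0.28  0.  ] M [ 0.931  0.424 -0.028] tF -0.010 tF-Mx -0.941 w 0.0240
posterior d mean -50.7 sd 4.3
q [-0.306  0.448 -0.553  1.451  0.621  1.611 -2.263]
```

Call:
servo_tool:
  commands:
    - [[0,0.0006,0],[0.0167,0,0]]
    - [[0,0.0006,0],[0.0167,0,0]]
    - [[0,0.0006,0],[0.0167,0,0]]
    - [[0,0.0006,0],[0.0167,0,0]]
    - [[0,0.0006,0],[0.0167,0,0]]

```text
time_s: 41.28
eef_pos: [0.5654, 0.2436, 0.1961]
tool_rot: [0.974, 0.113, 0.024, 0.196]
wrist_force: [-1.3, 0.8, -0.9]
grip_width: 0.0242
```

```bash
python3 rec.py + -120
```

```text
+ t 41.28 phi -24.50 tilt -22.75 r 0.0802 x 0.052 F [-1.12  1.05 -0.9 ] M [ 0.559  0.228 -0.065] tF 0.054 tF-Mx -0.505 w 0.0242
```

Call:
servo_tool:
  commands:
    - [[0,0.0006,0],[0.0167,0,0]]
    - [[0,0.0006,0],[0.0167,0,0]]
    - [[0,0.0006,0],[0.0167,0,0]]

```text
time_s: 41.53
eef_pos: [0.5658, 0.2415, 0.1969]
tool_rot: [0.979, 0.113, 0.022, 0.168]
wrist_force: [-1.4, 1.8, -0.5]
grip_width: 0.0242
```

```bash
python3 rec.py + -120
```

```text
+ t 41.53 phi -21.24 tilt -19.47 r 0.0801 x 0.052 F [-0.91  2.11 -0.47] M [0.579 0.181 0.061] tF 0.085 tF-Mx -0.493 w 0.0242
```

Call:
servo_tool:
  commands:
    - [[0,0.0006,0],[0.0167,0,0]]
    - [[0,0.0006,0],[0.0167,0,0]]
    - [[0,0.0006,0],[0.0167,0,0]]

```text
time_s: 41.78
eef_pos: [0.5663, 0.2395, 0.1976]
tool_rot: [0.983, 0.114, 0.019, 0.14]
wrist_force: [-0.4, 1.3, -1.3]
grip_width: 0.0239
```

```bash
python3 rec.py + -120
```

```text
+ t 41.78 phi -18.09 tilt -16.25 r 0.0799 x 0.052 F [-0.06  1.34 -1.34] M [0.448 0.14  0.076] tF 0.069 tF-Mx -0.379 w 0.0239
```

Call:
servo_tool:
  commands:
    - [[0,0.0006,0],[0.0167,0,0]]
    - [[0,0.0006,0],[0.0167,0,0]]
    - [[0,0.0006,0],[0.0167,0,0]]

```text
time_s: 42.03
eef_pos: [0.5668, 0.2374, 0.1981]
tool_rot: [0.987, 0.114, 0.015, 0.113]
wrist_force: [-0.1, 1.3, -1.0]
grip_width: 0.0241
```

```bash
python3 rec.py + -120
```

```text
+ t 42.03 phi -14.92 tilt -13.09 r 0.0798 x 0.052 F [ 0.16  1.3  -1.  ] M [0.423 0.222 0.1  ] tF 0.061 tF-Mx -0.362 w 0.0241
```

Call:
servo_tool:
  commands:
    - [[0,0.0006,0],[0.0167,0,0]]
    - [[0,0.0006,0],[0.0167,0,0]]
    - [[0,0.0006,0],[0.0167,0,0]]

```text
time_s: 42.28
eef_pos: [0.5673, 0.2354, 0.1986]
tool_rot: [0.99, 0.114, 0.012, 0.086]
wrist_force: [-1.3, 1.5, -2.4]
grip_width: 0.0238
```

```bash
python3 rec.py + -120
```

```text
+ t 42.28 phi -11.80 tilt -9.92 r 0.0796 x 0.052 F [-0.94  1.78 -2.42] M [0.313 0.164 0.051] tF 0.091 tF-Mx -0.222 w 0.0238
```

Call:
servo_tool:
  commands:
    - [[0,0.0006,0],[0.0167,0,0]]
    - [[0,0.0006,0],[0.0167,0,0]]
    - [[0,0.0006,0],[0.0167,0,0]]

```text
time_s: 42.53
eef_pos: [0.5678, 0.2334, 0.1989]
tool_rot: [0.992, 0.115, 0.009, 0.058]
wrist_force: [-1.6, 1.8, -1.3]
grip_width: 0.024
```

```bash
python3 rec.py + -120
```

```text
+ t 42.53 phi -8.67 tilt -6.75 r 0.0795 x 0.052 F [-1.18  2.09 -1.26] M [0.258 0.1   0.005] tF 0.090 tF-Mx -0.168 w 0.0240
```

Call:
servo_tool:
  commands:
    - [[0,0.0006,0],[0.0167,0,0]]
    - [[0,0.0006,0],[0.0167,0,0]]
    - [[0,0.0006,0],[0.0167,0,0]]

```text
time_s: 42.78
eef_pos: [0.5683, 0.2313, 0.1991]
tool_rot: [0.993, 0.115, 0.006, 0.031]
wrist_force: [-1.6, 2.1, -0.7]
grip_width: 0.0243
```

```bash
python3 rec.py + -120
```

```text
+ t 42.78 phi -5.54 tilt -3.58 r 0.0794 x 0.052 F [-1.04  2.36 -0.7 ] M [0.166 0.103 0.03 ] tF 0.096 tF-Mx -0.070 w 0.0243
```

Call:
servo_tool:
  commands:
    - [[0,0.0006,0],[0.0167,0,0]]
    - [[0,0.0006,0],[0.0167,0,0]]
    - [[0,0.0006,0],[0.0167,0,0]]

```text
time_s: 43.03
eef_pos: [0.5688, 0.2293, 0.1991]
tool_rot: [0.993, 0.115, 0.003, 0.003]
wrist_force: [-1.3, 1.8, -1.6]
grip_width: 0.0243
```

```bash
python3 rec.py + -120
```

```text
+ t 43.03 phi -2.44 tilt -0.41 r 0.0792 x 0.052 F [-0.89  2.04 -1.56] M [0.057 0.077 0.039] tF 0.085 tF-Mx 0.027 w 0.0243
```

Call:
servo_tool:
  commands:
    - [[0,0.0006,0],[0.0167,0,0]]
    - [[0,0.0006,0],[0.0167,0,0]]
    - [[0,0.0006,0],[0.0167,0,0]]
    - [[0,0.0006,0],[0.0167,0,0]]
    - [[0,0.0006,0],[0.0167,0,0]]

```text
time_s: 43.45
eef_pos: [0.5696, 0.2258, 0.199]
tool_rot: [0.992, 0.115, -0.002, -0.043]
wrist_force: [1.0, 2.1, -1.6]
grip_width: 0.024
```

```bash
python3 rec.py + -120; python3 ml.py
```

```text
+ t 43.45 phi 2.79 tilt 4.87 r 0.0790 x 0.052 F [ 1.47  1.78 -1.59] M [-0.061  0.067  0.049] tF 0.069 tF-Mx 0.130 w 0.0240
free F mean [-0.13  0.2   0.37] std [0.6  0.51 0.45]
k 1.036 Mres 0.049
D 0.10 nll 78.0 W 0.311 d -57.2 rms 0.173
D 0.12 nll 39.9 W 0.314 d -56.6 rms 0.159
D 0.14 nll 18.0 W 0.316 d -56.0 rms 0.147
D 0.16 nll 6.3 W 0.319 d -55.4 rms 0.137
D 0.18 nll 1.1 W 0.322 d -54.8 rms 0.130
D 0.20 nll 0.0 W 0.325 d -54.3 rms 0.127
D 0.22 nll 1.6 W 0.328 d -53.7 rms 0.128
D 0.24 nll 4.9 W 0.331 d -53.2 rms 0.132
D 0.26 nll 9.3 W 0.335 d -52.6 rms 0.139
D 0.28 nll 14.4 W 0.338 d -52.1 rms 0.150
D 0.30 nll 19.8 W 0.341 d -51.6 rms 0.163
D 0.32 nll 25.4 W 0.344 d -51.1 rms 0.177
D 0.34 nll 31.1 W 0.347 d -50.6 rms 0.193
D 0.36 nll 36.8 W 0.351 d -50.1 rms 0.210
D 0.38 nll 42.4 W 0.354 d -49.6 rms 0.228
D 0.40 nll 47.9 W 0.357 d -49.1 rms 0.246
D 0.42 nll 53.3 W 0.360 d -48.6 rms 0.265
D 0.44 nll 58.5 W 0.364 d -48.2 rms 0.285
posterior d mean -54.5 sd 4.0
```

d ≈ −54° holds for any sensor lever arm, with W ≈ 0.325 N m. The target tilt is therefore about −6°.

Call:
servo_tool:
  commands:
    - [[0,-0.0006,0],[-0.0167,0,0]]
    - [[0,-0.0006,0],[-0.0167,0,0]]
    - [[0,-0.0006,0],[-0.0167,0,0]]
    - [[0,-0.0006,0],[-0.0167,0,0]]
    - [[0,-0.0006,0],[-0.0167,0,0]]
    - [[0,-0.0006,0],[-0.0167,0,0]]

```text
time_s: 43.95
eef_pos: [0.569, 0.2284, 0.1992]
tool_rot: [0.993, 0.113, 0.004, 0.011]
wrist_force: [-1.0, 0.1, -2.0]
grip_width: 0.0239
```

```bash
python3 rec.py - -120
```

```text
- t 43.95 phi -2.21 tilt -1.26 r 0.0792 x 0.052 F [-0.97  0.3  -1.99] M [0.436 0.202 0.106] tF 0.016 tF-Mx -0.420 w 0.0239
```

Call:
servo_tool:
  commands:
    - [[0,-0.0006,0],[-0.0167,0,0]]
    - [[0,-0.0006,0],[-0.0167,0,0]]
    - [[0,-0.0006,0],[-0.0167,0,0]]

```text
time_s: 44.2
eef_pos: [0.5685, 0.2305, 0.1991]
tool_rot: [0.993, 0.114, 0.007, 0.039]
wrist_force: [-0.5, -1.2, -1.5]
grip_width: 0.0241
```

```bash
python3 rec.py - -120
```

```text
- t 44.20 phi -5.42 tilt -4.51 r 0.0793 x 0.052 F [-0.8  -1.02 -1.52] M [0.52  0.204 0.085] tF -0.033 tF-Mx -0.553 w 0.0241
```

Call:
servo_tool:
  commands:
    - [[0,-0.0006,0],[-0.0167,0,0]]
    - [[0,-0.0006,0],[-0.0167,0,0]]
    - [[0,0,0],[0,0,0]]
    - [[0,0,0],[0,0,0]]
    - [[0,0,0],[0,0,0]]
    - [[0,0,0],[0,0,0]]

```text
time_s: 44.7
eef_pos: [0.568, 0.2325, 0.199]
tool_rot: [0.992, 0.114, 0.009, 0.059]
wrist_force: [-0.3, 0.6, -1.9]
grip_width: 0.0237
```

```bash
python3 rec.py s -120; python3 ml.py | tail -1
python3 - <<'E'
from rig import imaging
import cv2,numpy as np
from wp import *
k=imaging.calibration("wrist");w=imaging.grab_frame("wrist")
for j in range(6): print(j,wproj(target(-126+60*j,.083,0)[0],k).round(0).tolist())
s=imaging.grab_frame("side");cv2.imwrite("pics/q_w.png",w);cv2.imwrite("pics/q_s.png",s)
cv2.imwrite("pics/q_s4.png",cv2.resize(s[255:365,275:365],None,fx=5,fy=5,interpolation=cv2.INTER_CUBIC))
E
```

```text
s t 44.70 phi -8.09 tilt -6.79 r 0.0795 x 0.052 F [-0.2   0.67 -1.92] M [0.44  0.208 0.103] tF 0.038 tF-Mx -0.402 w 0.0237
posterior d mean -55.2 sd 3.9
0 [[215.0, 194.0]]
1 [[174.0, 223.0]]
2 [[327.0, 248.0]]
3 [[473.0, 222.0]]
4 [[427.0, 194.0]]
5 [[320.0, 185.0]]
```

View pics/q_w.png

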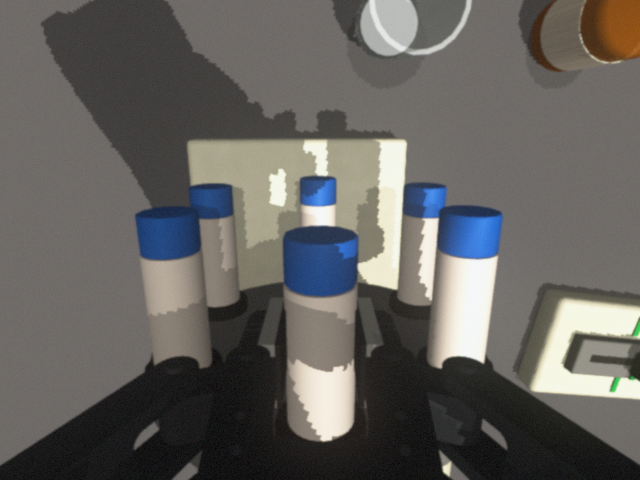

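View pics/q_s.png

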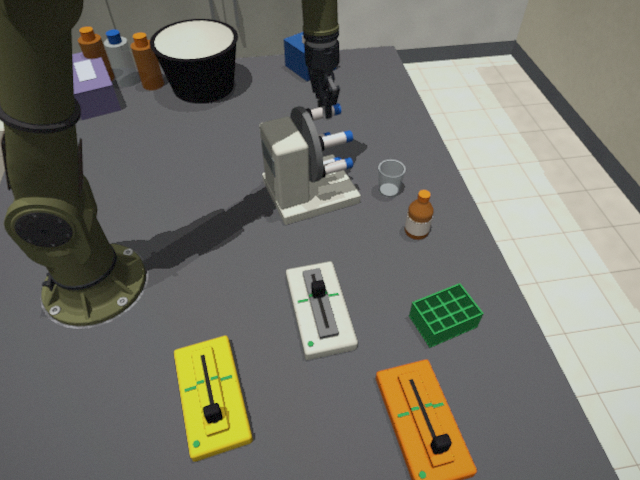

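View pics/q_s4.png

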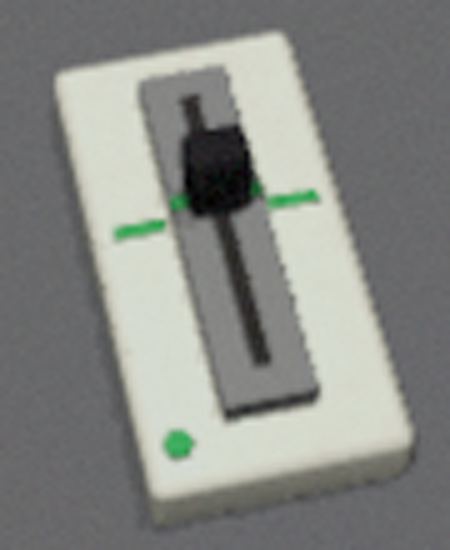

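The last pictures show:
- the slider block straddling its green mark (side view, 319,289);
- the jar firmly between the pads (wrist view, 320,330);
- the bottle, beaker and tip box standing where they were.

I'm handing in.

```bash
python3 rec.py s -120; python3 -c "
from rig import workorder; print(workorder.finish_job())"
```

```text
s t 44.80 phi -8.08 tilt -6.78 r 0.0795 x 0.052 F [-0.73  1.34 -1.26] M [0.479 0.208 0.054] tF 0.060 tF-Mx -0.419 w 0.0241
the job is handed in; nothing more can be done
None
```

I set the slider on its green mark and turned the wheel's heavy side to about straight down. The job was handed in at 44.8 s with the gripper still holding a jar; it gave no verdict.

**Slider:** My first grasp failed because the fingertips end about 25 mm short of the reported tool point, so the fingers shut on top of the block. I regrasped lower and slid it. In the last side picture it stands on the mark, about 2 mm off at most.

**Heavy side:** I turned the wheel slowly both ways over about 200° in all, regripping twice. The fit puts the heavy side within about 4° (one sigma) of what I estimated, with a pull of about 0.33 N m, inside your stated range. I left it about 2° past straight down by that estimate. Near there the effort was about equal both ways, roughly +0.40 and −0.43 N m against the 0.42 N m friction.

**Uncertainty:** Single force readings were noisy. The point the wrist moment refers to was not given, so I fitted it (about 0.2 m behind the tool point). The final angle hardly depends on it.

**Last checks:** The jar was between the pads at 24 mm opening and the wheel was still. The bottle, beaker and tip box stood where they were by eye in the pictures; I did not measure their positions.

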